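# Change over the sample-tin shaker

### The arm

A 7-joint arm with a two-finger parallel gripper is mounted at the origin on the work surface. World frame = base frame: x ahead of the robot, y to its left, z up, the work surface at z = 0. Lengths are in m, angles in rad, forces in N, time in s.
With the tool pointing down it reaches from about 0.425 to 0.825 m from the base axis. Payload 3.6 kg.
Tool frame: the origin (TCP) lies midway between the tips of the shut fingers; the grasp point (between the pads) lies 19 mm behind it; z points along the fingers, y is the line along which they close (so a half turn about z gives the same grasp; the last joint's range is limited). The gripper opens to 93 mm and grips with 3 to 60 N. Pads are 15 mm wide; open, the fingers measure 128 mm over their backs; the gripper's body (75 mm by 188 mm) begins 65 mm behind the grasp point.
Start: joints at [1.137, 0.615, -0.013, 1.423, 0.008, 1.103, -0.04], TCP at [0.257, -0.597, 0.219] pointing down, gripper open.
Joint ranges: [-3.12, 3.12], [-0.3, 2.06], [-1.34, 1.32], [0.26, 2.42], [-1.36, 4.5], [0.01, 1.98], [-2.84, 2.84]. Speed limits (rad/s): [2.79, 2.79, 3.14, 3.14, 3.14, 3.14, 3.14].

### API

Orientations are given as a 3x3 rotation matrix whose columns are the frame's x, y, z axes.
In Python, from bench import robot, optics, finish_job gives the robot as it stands.
- The arm moves only by the tool apply_moves, never from a script. Its argument "deltas" is a list of rows, each an object with "angular": the turn, a rotation vector about the tool's x, y, z scaled (see below), a list of three; "linear": the shift along the tool's x, y, z scaled (see below), a list of three; "fingers": the opening, from -1 (shut) to 1 (fully open). In form: [{"angular": [ax, ay, az], "linear": [tx, ty, tz], "fingers": fingers}, ...]. A call has 1 to 20 rows; each row is the pose to reach, as a shift and turn from the pose commanded when the call began, along the tool's axes at that moment, turning the shorter way round; what a row does not reach only later rows make up. The controller multiplies each number of a shift by 250 mm and each number of a turn by 180 degrees. A row lasts 1/12 s, in which the tool goes at most 41.7 mm and 7.16 degrees, less where a joint would pass 70% of its speed; a pose out of reach is approached as far as the arm can. A call with a number of a shift or a turn outside -1 to 1 is refused whole. A call with a gripper value outside its range is refused whole. The fingers move at their own pace and stop on an object; "force" is the grip in N (left out, the last holds). Time passes only in rows, so rows that repeat a pose let the fingers close. It gives the time, the measured TCP pose, the force, the opening and the grip force at its end, in the units of the state.
- robot.state(): the state, without advancing time (a new reading comes with each control period).
- optics.get_image(name): name is "scene" or "top" or "wrist"; returns a dict with "img" (480x640x3 uint8, blue, green, red), "fx", "fy", "cx", "cy" (pixels), "view" (4x4, takes a point from world to camera coordinates). Camera axes: x right, y up, looking along -z (the intrinsics and any distortion apply to the point x, -y, -z); pixel columns grow to the right and rows downward; lengths in m; the calibration is good to about 2 mm. The wrist camera is an equidistant fisheye: a pixel r from the principal point sees the ray r / f radians off the axis. A picture is of the moment at which its call begins. There is no depth.
- finish_job(): hands the job in; it is judged then, once.
Trained networks look in a picture, given as the dict that the camera call returned (one of the last four; its "shot" number tells which), for a name from the list of things; names that differ only in an ending like _2 or _b are one class to them, and where a whole thing is asked for, a point or a joint stands for the part that bears it (a point fixed in the world has none). Each returns a list of dicts, best first, with "confidence" (0 to 1); they miss things now and then, are a little off and sometimes report something else, mostly with a low value. They report only what shows in the picture. A call takes as long as a camera call. They do not tell look-alikes from the thing itself.
- optics.regions_of(picture, thing): "pixels" (480x640 bool, what is visible of it) and "position" ([column, row] as shares, 0 to 1, of the picture: columns of its width, rows of its height, amid what is visible of it).
- optics.spot_point(picture, thing): "position" ([column, row] as shares, 0 to 1, of the picture: columns of its width, rows of its height: a listed point, or the origin of a listed thing).
The state is a dict: "t": time; "joint_positions": joint angles; "qd": joint speeds; "joint_torque": joint torques, N m; "tcp_pos": TCP position; "eef_rot": TCP orientation; "ft_force": force on the tool from outside, world axes, zero at the start; "moment": the same for the moment, N m; "finger_gap": finger opening in m; "grasp_force": force on a finger pad.
Only numpy, scipy, OpenCV 4.12 (cv2) and the standard library are available. Lean on these libraries where they do the work, as an engineer would, in place of code of your own. Each camera call takes 0.05 s, during which the arm holds its last target. There are 200 camera calls.

### The job

Change over the paint-tin shaker for its next run. First turn the timer knob back to its zero stop, then slide the hold-down bar fully open by its orange grip; take out the mixed tin (red lid) and stand it wholly on the round green mat, and stand every fresh tin (white lid) upright on the floor of a cell of its own in the cradle, in any order. When all are in place slide the bar back over them to its locked end stop, leave the timer at zero, and disturb nothing else on the table.

Things in the scene. Friction and masses are not known exactly. Their poses are not given: they have to be found in the camera images.
- shaker: sample-tin shaker, a fixed blue machine; origin on the table under the middle of its cradle. Base x -50..+120, y -195..+195 mm, top at z 30. Cradle: a row along y of four open cells (63 mm in y, 60 mm in x, walls 22 mm high), floors at z 30. Guide rails at y +-160, to z 66. Grey timer box in front (x -135..-51, y -50..+50, 40 mm high)
- hold_bar (a joint): travel of the hold-down bar (m): 0 = locked end stop, over the middle of the cells; 0.08 = fully open end stop; grows as it slides along the shaker's +x (away from the timer box); about 3 N to slide. Flat aluminium bar, 30 mm wide, 350 mm long along the shaker's y, underside 84 and top 90 mm above the table
- bar_grip (a point): orange grip block standing on the bar at the bar's -y end; 16 mm (along shaker x) x 32 mm (along y), from 90 to 128 mm above the table; this point is on its middle, 113 mm up; moves with the bar, axes as the shaker's
- timer (a joint): angle of the timer knob (rad): 0 = zero stop (pointer at the red mark), grows clockwise seen from above, so turning it back is counter-clockwise
- timer_grip (a point): on the axis of the black timer knob (on top of the timer box, at x -95 mm y 0 of the shaker), 77 mm above the table, at the height to grip; the knob has a bar grip 46 mm long along this frame's x, 14 mm thick along its y, reaching from 54 to 84 mm above the table; the frame turns with the knob
- mat: round green mat fixed on the table, 100 mm across, 2 mm thick; origin at its centre on the table
- cell0 (a point): centre of the floor of cradle cell 0, at y -99 mm of the shaker, 30 mm above the table; axes as the shaker's
- cell1 (a point): centre of the floor of cradle cell 1, at y -33 mm of the shaker, 30 mm above the table; axes as the shaker's
- cell2 (a point): centre of the floor of cradle cell 2, at y 33 mm of the shaker, 30 mm above the table; axes as the shaker's
- cell3 (a point): centre of the floor of cradle cell 3, at y 99 mm of the shaker, 30 mm above the table; axes as the shaker's
- fresh0: fresh sample tin with white lid and blue band, closed, upright on the table, 52 mm across, 48 mm tall, about 0.16 kg; origin at the centre of its underside, z up; may be absent
- fresh1: fresh sample tin with white lid and green band, closed, upright on the table, 52 mm across, 48 mm tall, about 0.16 kg; origin at the centre of its underside, z up; may be absent
- fresh2: fresh sample tin with white lid and orange band, closed, upright on the table, 52 mm across, 48 mm tall, about 0.16 kg; origin at the centre of its underside, z up; may be absent
- fresh3: fresh sample tin with white lid and yellow band, closed, upright on the table, 52 mm across, 48 mm tall, about 0.16 kg; origin at the centre of its underside, z up; may be absent
- mixed0: the mixed sample tin (red lid, red band), same size as the fresh ones, standing in cell 0 under the bar at the start; only one of the mixed tins is present; origin at the centre of its underside, z up
- mixed1: the mixed sample tin (red lid, red band), same size as the fresh ones, standing in cell 1 under the bar at the start; only one of the mixed tins is present; origin at the centre of its underside, z up
- mixed2: the mixed sample tin (red lid, red band), same size as the fresh ones, standing in cell 2 under the bar at the start; only one of the mixed tins is present; origin at the centre of its underside, z up
- mixed3: the mixed sample tin (red lid, red band), same size as the fresh ones, standing in cell 3 under the bar at the start; only one of the mixed tins is present; origin at the centre of its underside, z up
- jar: bystander, to be left alone: closed amber glass jar, 64 mm across, 85 mm tall
- brush_pot: bystander, to be left alone: blue pot of brushes, 76 mm across, pot 100 mm tall, brushes to about 210 mm
- tape: bystander, to be left alone: flat yellow roll of tape, 100 mm across, 25 mm high
Not all that is in view belongs to the job. Leave any turquoise look-alike of the mixed3 alone.

How it is judged:
By the outcome, as a careful person would: the job done as asked, in the order asked, and still so for the second after the job is handed in, with the robot touching nothing.
Of mixed0, mixed1, mixed2, mixed3 only 1 to 1 are there at a start; the rules pass over those that are not, and their reading is None.
Of fresh0, fresh1, fresh2, fresh3 only 2 to 4 are there at a start; the rules pass over those that are not, and their reading is None.
At some moment in a run one of fresh0, fresh1, fresh2, fresh3, mixed0, mixed1, mixed2, mixed3 may be knocked a few centimetres aside while the robot is not near it.
It also fails if it takes over 210 s, if anything falls off the work surface, if the arm or the gripper's body presses on something with over 40 N, if the wrist force passes 120 N, or if a joint passes its speed limit or range.

## Working session

There is one attempt and no reset: what is moved stays moved. The work goes in short steps, Python scripts to look and compute and a tool call to move; the robot and the scene stay as the last step left them, time stands still between calls to the robot, and variables do not carry over. Pictures are saved under pics/ and viewed, at most 14 in all, crops included, and the job is handed in when it is done.

Besides the shell and the picture viewer there is one more tool, called after "Request:" as name(argument=value, ...) on one line, values as JSON. apply_moves: Moves the arm, as the interface text tells. Its arguments: {"type":"object","properties":{"deltas":{"type":"array","items":{"type":"object","properties":{"angular":{"type":"array","items":{"type":"number","minimum":-1,"maximum":1}},"linear":{"type":"array","items":{"type":"number","minimum":-1,"maximum":1}},"fingers":{"type":"number"}}}},"force":{"type":"number"}},"required":["deltas"]}

```bash
mkdir -p pics; ls; python3 - <<'E'
from bench import robot, optics
import cv2
s=robot.state(); print({k:s[k] for k in ('t','tcp_pos','eef_rot','finger_gap','ft_force')})
for n in ('top','scene'):
    p=optics.get_image(n); cv2.imwrite(f'pics/{n}0.png',p['img']); print(n,p['fx'],p['cx'],p['cy'],p['view'],[k for k in p])
E
```

```text
pics
{'t': 0.0, 'tcp_pos': array([ 0.25688711, -0.5962369 ,  0.2174991 ]), 'eef_rot': array([[ 9.18355934e-01,  3.95754046e-01, -1.05553501e-03],
       [ 3.95755449e-01, -9.18353088e-01,  2.28693648e-03],
       [-6.42894674e-05, -2.51795542e-03, -9.99996828e-01]]), 'finger_gap': 0.09346590410407918, 'ft_force': array([ 0.26116786,  0.48811107, -0.47917209])}
top 437.81984354842245 324.4940168850082 237.23448299835758 [[ 0.00705344 -0.9996861   0.02404047 -0.04669274]
 [ 0.9929322   0.00985003  0.1182735  -0.51703075]
 [-0.11847318  0.02303632  0.99269    -1.31774308]
 [ 0.          0.          0.          1.        ]] ['img', 'fx', 'fy', 'cx', 'cy', 'view', 'shot']
scene 506.8821251257714 318.39485828376 242.03272929529427 [[-0.87941298  0.475532    0.02240837  0.47587943]
 [-0.25240972 -0.50566286  0.82498146  0.03620249]
 [ 0.40363616  0.71984331  0.56471538 -1.37525621]
 [ 0.          0.          0.          1.        ]] ['img', 'fx', 'fy', 'cx', 'cy', 'view', 'shot']
```

View pics/top0.png

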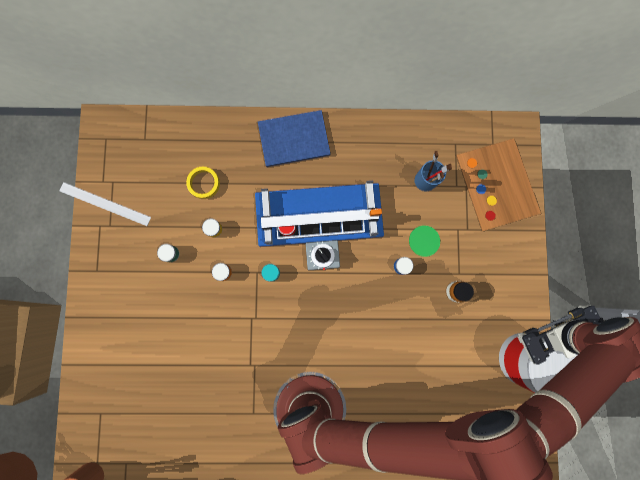

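View pics/scene0.png

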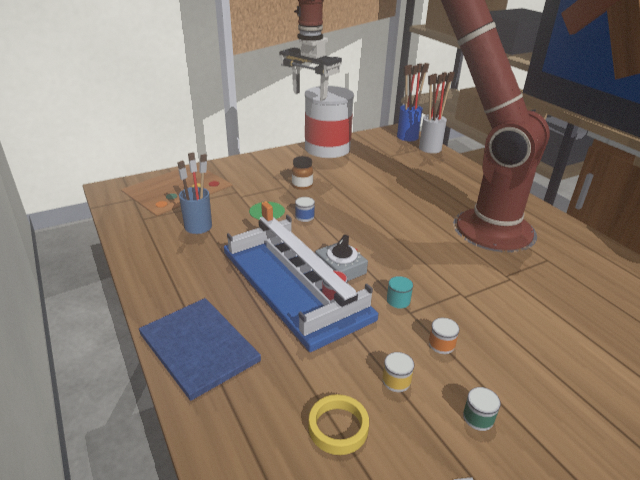

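Both views show the shaker with the bar shut and the red tin at the left end (top 287,229). There are four white-lid tins at top-view pixels (210,227) yellow, (167,252) green, (220,271) orange and (404,265) blue. A turquoise look-alike is at (270,272), and the mat is at (425,240).

```bash
cat > h.py <<'E'
import numpy as np, cv2
from scipy.spatial.transform import Rotation as R
from bench import robot, optics
def px(p,pos): return np.array(pos)*[640,480]
def ray(p,uv):
    V=p['view']; x=(uv[0]-p['cx'])/p['fx']; y=(uv[1]-p['cy'])/p['fy']
    if p.get('fish'):
        r=np.hypot(x,y); k=np.sin(r)/r if r>1e-9 else 1; d=np.array([x*k,-y*k,-np.cos(r)])
    else: d=np.array([x,-y,-1.])
    return -V[:3,:3].T@V[:3,3], V[:3,:3].T@d
def onz(p,uv,z):
    c,d=ray(p,uv); return c+d*(z-c[2])/d[2]
def get(n):
    p=optics.get_image(n); p['fish']=n=='wrist'; return p
def proj(p,X):
    c=p['view'][:3,:3]@X+p['view'][:3,3]; c=c*[1,-1,-1]
    if p.get('fish'):
        h=np.hypot(c[0],c[1]); th=np.arctan2(h,c[2]); return np.array([p['cx']+p['fx']*th*c[0]/h,p['cy']+p['fy']*th*c[1]/h])
    return np.array([p['cx']+p['fx']*c[0]/c[2],p['cy']+p['fy']*c[1]/c[2]])
def move(target_pos,yaw=None,Rt=None):
    """deltas (linear, angular) from current pose; yaw = world angle of tool x, tool down"""
    s=robot.state(); R0=np.array(s['eef_rot']); 
    if yaw is not None:
        c,sn=np.cos(yaw),np.sin(yaw); Rt=np.array([[c,sn,0],[sn,-c,0],[0,0,-1]])
    lin=R0.T@(np.array(target_pos)-s['tcp_pos'])/.25
    ang=R.from_matrix(R0.T@Rt).as_rotvec()/np.pi
    return lin.round(4).tolist(),ang.round(4).tolist()
E
python3 - <<'E'
from h import *
np.set_printoptions(precision=4,suppress=True)
Z=dict(shaker=0,bar_grip=.113,timer_grip=.077,mat=0,cell0=.03,cell3=.03,fresh0=0,mixed3=.03,jar=0,brush_pot=0,tape=0)
for n in ('top','scene'):
    p=get(n)
    for t,z in Z.items():
        for d in optics.spot_point(p,t)[:5]:
            if d['confidence']>.25:
                u=px(p,d['position']); print(n,t,round(d['confidence'],2),u.round(1),onz(p,u,z))
E
```

```text
top shaker 0.84 [320.8 225.5] [ 0.5584 -0.031   0.    ]
top shaker 0.42 [422.9 180.7] [ 0.7075 -0.3587  0.    ]
top bar_grip 0.95 [374.7 213.3] [ 0.5795 -0.1866  0.113 ]
top timer_grip 0.53 [320.3 254.8] [ 0.4595 -0.0293  0.077 ]
top mat 0.65 [423.6 241.4] [ 0.511  -0.3571  0.    ]
top cell0 0.87 [308.2 226.6] [0.5501 0.0082 0.03  ]
top cell0 0.72 [350.4 224.2] [ 0.559  -0.1224  0.03  ]
top cell0 0.69 [334.  221.9] [ 0.5657 -0.0715  0.03  ]
top cell3 0.87 [308.2 226.6] [0.5501 0.0082 0.03  ]
top cell3 0.72 [350.4 224.2] [ 0.559  -0.1224  0.03  ]
top cell3 0.69 [334.  221.9] [ 0.5657 -0.0715  0.03  ]
top fresh0 0.88 [170.8 256.1] [0.4574 0.4347 0.    ]
top fresh0 0.85 [224.  273.7] [0.404  0.2683 0.    ]
top fresh0 0.81 [400.9 267.6] [ 0.4275 -0.2837  0.    ]
top fresh0 0.55 [215.8 228.8] [0.5444 0.2987 0.    ]
top fresh0 0.36 [455.4 295.4] [ 0.3421 -0.4537  0.    ]
top mixed3 0.79 [274.6 271.4] [0.4112 0.1089 0.03  ]
top mixed3 0.61 [333.7 224.9] [ 0.5564 -0.0706  0.03  ]
top mixed3 0.43 [287.6 226. ] [0.5514 0.0718 0.03  ]
top jar 0.88 [453.9 290.1] [ 0.3585 -0.4494  0.    ]
top jar
[... 859 characters left out ...]
 [ 0.5558 -0.0583  0.03  ]
scene cell3 0.64 [318.3 276.3] [0.5431 0.0016 0.03  ]
scene fresh0 0.93 [481.1 418.9] [0.4622 0.4417 0.    ]
scene fresh0 0.91 [438.2 346.1] [0.4174 0.2733 0.    ]
scene fresh0 0.73 [305.5 216.2] [ 0.4283 -0.284   0.    ]
scene fresh0 0.69 [396.6 381.8] [0.5443 0.3088 0.    ]
scene fresh0 0.59 [340.7 238.1] [ 0.3959 -0.1464  0.    ]
scene mixed3 0.72 [398.9 297. ] [0.4228 0.1423 0.03  ]
scene mixed3 0.54 [335.5 293.5] [0.5384 0.0708 0.03  ]
scene jar 0.83 [301.3 184.2] [ 0.3536 -0.4575  0.    ]
scene brush_pot 0.74 [199.7 226. ] [ 0.7044 -0.3648  0.    ]
scene brush_pot 0.38 [301.8 263.1] [ 0.5355 -0.0949  0.    ]
scene tape 0.7 [339.4 424.7] [0.6843 0.3392 0.    ]
```

```bash
python3 - <<'E'
from h import *
print(move([.40,-.37,.30],1.65))
E
```

```text
([0.8837, -0.6076, -0.3253], [0.0, -0.0, -0.3957])
```

Request:
apply_moves(deltas=[{"angular":[0,0,-0.3957],"linear":[0.884,-0.608,-0.325],"fingers":1},{"angular":[0,0,-0.3957],"linear":[0.884,-0.608,-0.325],"fingers":1},{"angular":[0,0,-0.3957],"linear":[0.884,-0.608,-0.325],"fingers":1},{"angular":[0,0,-0.3957],"linear":[0.884,-0.608,-0.325],"fingers":1},{"angular":[0,0,-0.3957],"linear":[0.884,-0.608,-0.325],"fingers":1},{"angular":[0,0,-0.3957],"linear":[0.884,-0.608,-0.325],"fingers":1},{"angular":[0,0,-0.3957],"linear":[0.884,-0.608,-0.325],"fingers":1},{"angular":[0,0,-0.3957],"linear":[0.884,-0.608,-0.325],"fingers":1},{"angular":[0,0,-0.3957],"linear":[0.884,-0.608,-0.325],"fingers":1},{"angular":[0,0,-0.3957],"linear":[0.884,-0.608,-0.325],"fingers":1},{"angular":[0,0,-0.3957],"linear":[0.884,-0.608,-0.325],"fingers":1},{"angular":[0,0,-0.3957],"linear":[0.884,-0.608,-0.325],"fingers":1}])

```text
t: 2.3
tcp_pos: [0.3998, -0.37, 0.2999]
eef_rot: [[-0.076, 0.997, 0.0], [0.997, 0.076, 0.0], [0.0, 0.0, -1.0]]
ft_force: [-0.7, -0.1, -1.0]
finger_gap: 0.093
grasp_force: 0.0
```

Request:
apply_moves(deltas=[{"angular":[0,0,0],"linear":[1,0.3,0],"fingers":1},{"angular":[0,0,0],"linear":[1,0.3,0],"fingers":1},{"angular":[0,0,0],"linear":[1,0.3,0],"fingers":1},{"angular":[0,0,0],"linear":[1,0.3,0],"fingers":1},{"angular":[0,0,0],"linear":[1,0.3,0],"fingers":1},{"angular":[0,0,0],"linear":[1,0.3,0],"fingers":1},{"angular":[0,0,0],"linear":[1,0.3,0],"fingers":1},{"angular":[0,0,0],"linear":[1,0.3,0],"fingers":1}])

```text
t: 2.97
tcp_pos: [0.4558, -0.1104, 0.3005]
eef_rot: [[-0.085, 0.996, 0.001], [0.996, 0.085, 0.001], [0.001, 0.002, -1.0]]
ft_force: [0.2, -0.4, 0.9]
finger_gap: 0.0927
grasp_force: 0.0
```

```bash
cat > look.py <<'E'
from h import *
import sys
np.set_printoptions(precision=4,suppress=True)
Z=dict(shaker=0,bar_grip=.113,timer_grip=.077,mat=0,cell0=.03,fresh0=0,mixed3=.03,jar=0)
p=get('wrist'); print(p['fx'],p['cx'],p['cy'],'cam',-p['view'][:3,:3].T@p['view'][:3,3])
cv2.imwrite('pics/%s.png'%sys.argv[1],p['img'])
for t in (sys.argv[2].split(',') if len(sys.argv)>2 else Z):
    for d in optics.spot_point(p,t)[:5]:
        if d['confidence']>.3:
            u=px(p,d['position']); print(t,round(d['confidence'],2),u.round(1),onz(p,u,Z[t]))
E
python3 look.py w1
```

```text
371.64829954431775 315.4992127211169 237.7066224251662 cam [ 0.4493 -0.0395  0.4661]
shaker 0.86 [400.2 138.2] [ 0.5556 -0.0268  0.    ]
shaker 0.65 [325.4 136.6] [ 0.4615 -0.0351  0.    ]
timer_grip 0.93 [324.5 137.4] [ 0.4586 -0.0368  0.077 ]
mat 0.62 [340.1 368.2] [ 0.515  -0.3654  0.    ]
cell0 0.92 [403.1  56.9] [0.5435 0.0713 0.03  ]
cell0 0.71 [406.8 170.5] [ 0.5612 -0.0651  0.03  ]
cell0 0.69 [405.4 219.9] [ 0.5675 -0.1254  0.03  ]
cell0 0.62 [409.1 108.2] [0.556  0.0096 0.03  ]
fresh0 0.98 [288.1 316.4] [ 0.432  -0.2828  0.    ]
mixed3 0.76 [295.8  15.6] [0.4136 0.1089 0.03  ]
mixed3 0.69 [401.   54.5] [0.5408 0.0739 0.03  ]
jar 0.88 [233.9 401.9] [ 0.3519 -0.453   0.    ]
```

View pics/w1.png

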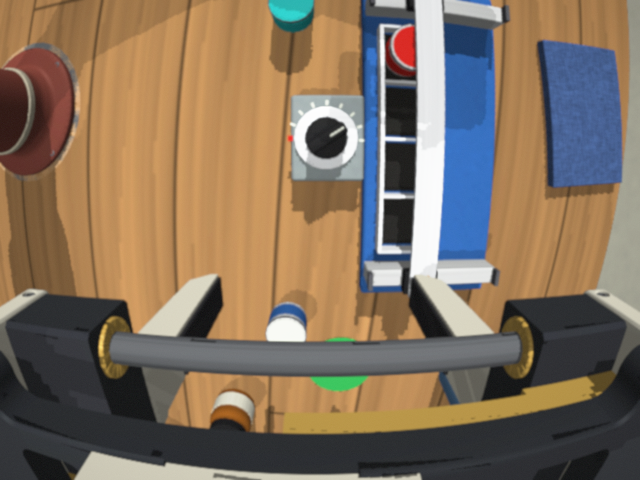

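The wrist view shows the knob at (326,138), with its pointer about 30° above image-right and the red zero mark at its left. That puts it about 150° clockwise of zero. The red tin is in the cell nearest the top, cell 3. Next I'll refine the yaw and the pointer angle.

```bash
cat > fit.py <<'E'
from h import *
np.set_printoptions(precision=4,suppress=True)
def line(p,name,z):
    r=optics.regions_of(p,name)
    m=r[0]['pixels'].astype(bool); v,u=np.nonzero(m)
    X=np.array([onz(p,(a,b),z)[:2] for a,b in zip(u,v)]).astype(np.float32)
    (c,wh,a)=cv2.minAreaRect(X*1000); print(name,r[0]['confidence'],'n',len(X),'rect',np.round(c,1),np.round(wh,1),round(a,2), 'pca', cv2.fitLine(X,cv2.DIST_L2,0,.01,.01).ravel()); return X
p=get('wrist'); line(p,'hold_bar',.09); 
r=optics.regions_of(p,'timer'); print(r[0]['confidence'],px(p,r[0]['position']))
# pointer
img=p['img'].astype(int); g=img.sum(2)//3
c=proj(p,np.array([.4586,-.0368,.084])); print('c',c)
v,u=np.nonzero((g>110)); k=np.hypot(u-c[0],v-c[1])<19
X=np.array([onz(p,(a,b),.084)[:2] for a,b in zip(u[k],v[k])],np.float32); print(len(X),X.mean(0),cv2.fitLine(X,cv2.DIST_L2,0,.01,.01).ravel())
crop=cv2.resize(p['img'][90:190,280:380],None,fx=5,fy=5,interpolation=cv2.INTER_CUBIC); cv2.imwrite('pics/knob.png',crop)
p=get('top'); line(p,'hold_bar',.09)
p=get('scene'); line(p,'hold_bar',.09)
E
python3 fit.py
```

```text
hold_bar 0.94 n 8115 rect [564.7 -37.4] [ 42.7 317.8] 5.15 pca [ 0.0849 -0.9964  0.5669 -0.0328]
0.73 [325.696 133.008]
c [325.822  131.7162]
50 [ 0.4691 -0.0299] [ 0.783   0.622   0.4691 -0.0299]
hold_bar 0.97 n 927 rect [565.9 -29.8] [ 40. 355.] 4.73 pca [ 0.0965 -0.9953  0.5627  0.027 ]Traceback (most recent call last):
  File "fit.py", line 17, in <module>
    p=get('scene'); line(p,'hold_bar',.09)
                    ~~~~^^^^^^^^^^^^^^^^^^
  File "fit.py", line 5, in line
    m=r[0]['pixels'].astype(bool); v,u=np.nonzero(m)
      ~^^^
IndexError: list index out of range
```

View pics/knob.png

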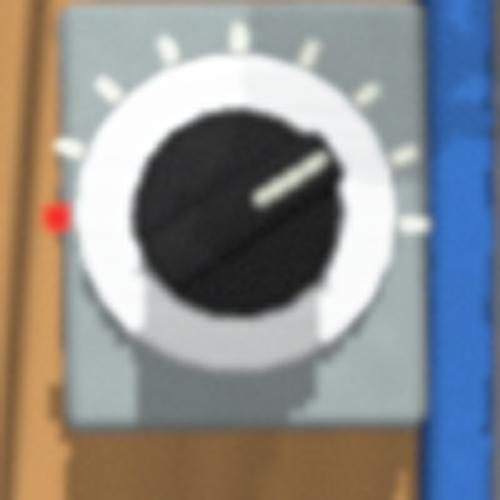

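```bash
python3 - <<'E'
from h import *
print(move([.461,-.0365,.15],.646))
E
```

```text
([0.31, 0.0486, 0.5997], [-0.0, -0.0, 0.3196])
```

Request:
apply_moves(deltas=[{"angular":[0,0,0.32],"linear":[0.31,0.049,0.6],"fingers":0.1},{"angular":[0,0,0.32],"linear":[0.31,0.049,0.6],"fingers":0.1},{"angular":[0,0,0.32],"linear":[0.31,0.049,0.6],"fingers":0.1},{"angular":[0,0,0.32],"linear":[0.31,0.049,0.6],"fingers":0.1},{"angular":[0,0,0.32],"linear":[0.31,0.049,0.6],"fingers":0.1},{"angular":[0,0,0.32],"linear":[0.31,0.049,0.6],"fingers":0.1},{"angular":[0,0,0.32],"linear":[0.31,0.049,0.6],"fingers":0.1},{"angular":[0,0,0.32],"linear":[0.31,0.049,0.6],"fingers":0.1},{"angular":[0,0,0.32],"linear":[0.31,0.049,0.6],"fingers":0.1},{"angular":[0,0,0.32],"linear":[0.31,0.049,0.6],"fingers":0.1},{"angular":[0,0,0.32],"linear":[0.31,0.049,0.6],"fingers":0.1}])

```text
t: 4.68
tcp_pos: [0.4612, -0.0364, 0.15]
eef_rot: [[0.798, 0.603, 0.0], [0.603, -0.798, 0.0], [0.0, 0.0, -1.0]]
ft_force: [-0.8, -0.4, 0.5]
finger_gap: 0.0514
grasp_force: 0.0
```

```bash
python3 look.py w2 timer_grip,shaker,cell0,mixed3,bar_grip; python3 -c "
from h import *
s=robot.state();print(s['tcp_pos'],s['joint_positions'],s['finger_gap'])"
```

```text
371.64829954431775 315.4992127211169 237.7066224251662 cam [0.519  0.0061 0.3155]
shaker 0.56 [373.  127.2] [ 0.5568 -0.0263 -0.    ]
cell0 0.63 [476.2 197. ] [ 0.5651 -0.1259  0.03  ]
cell0 0.63 [345.2 104. ] [0.5541 0.0044 0.03  ]
mixed3 0.82 [139.2 167.8] [0.4167 0.1114 0.03  ]
mixed3 0.65 [264.8  59.5] [0.5457 0.0746 0.03  ]
bar_grip 0.7 [592.8 254. ] [ 0.5845 -0.1918  0.113 ]
bar_grip 0.52 [311.8 245.6] [ 0.47   -0.0284  0.113 ]
[ 0.46105776 -0.03662703  0.14995083] [ 0.16510336  0.4301888  -0.1845496   2.02861643  0.11985851  0.69274094
 -1.0212082 ] 0.05078747334357581
```

View pics/w2.png

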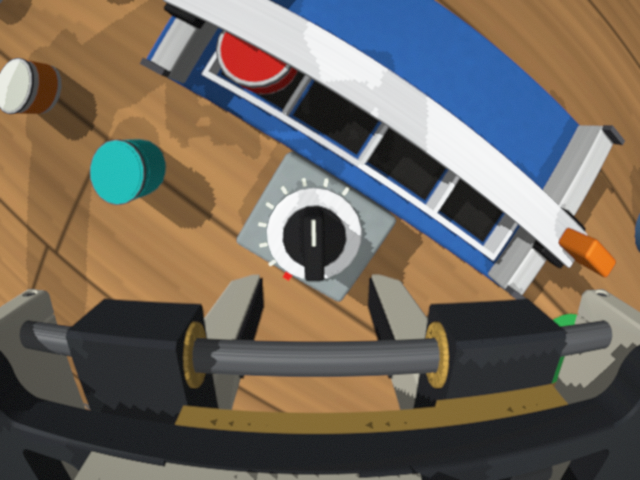

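The pointer is vertical in the image at column 315, which is the principal column, so the knob is centred and aligned. Next I'll descend and grip it.

Request:
apply_moves(deltas=[{"angular":[0,0,0],"linear":[0,0,0.2],"fingers":0.1},{"angular":[0,0,0],"linear":[0,0,0.3],"fingers":0.1},{"angular":[0,0,0],"linear":[0,0,0.368],"fingers":0.1},{"angular":[0,0,0],"linear":[0,0,0.368],"fingers":0.1},{"angular":[0,0,0],"linear":[0,0,0.368],"fingers":-1},{"angular":[0,0,0],"linear":[0,0,0.368],"fingers":-1},{"angular":[0,0,0],"linear":[0,0,0.368],"fingers":-1},{"angular":[0,0,0],"linear":[0,0,0.368],"fingers":-1},{"angular":[0,0,0],"linear":[0,0,0.368],"fingers":-1},{"angular":[0,0,0],"linear":[0,0,0.368],"fingers":-1},{"angular":[0,0,0],"linear":[0,0,0.368],"fingers":-1},{"angular":[0,0,0],"linear":[0,0,0.368],"fingers":-1}], force=20)

```text
t: 5.98
tcp_pos: [0.4606, -0.0354, 0.0586]
eef_rot: [[0.799, 0.601, -0.0], [0.601, -0.799, 0.001], [0.0, -0.001, -1.0]]
ft_force: [-2.0, 2.3, 5.1]
finger_gap: 0.0141
grasp_force: 19.9
```

Request:
apply_moves(deltas=[{"angular":[0,0,-0.035],"linear":[0,0,0],"fingers":-1},{"angular":[0,0,-0.07],"linear":[0,0,0],"fingers":-1},{"angular":[0,0,-0.105],"linear":[0,0,0],"fingers":-1},{"angular":[0,0,-0.14],"linear":[0,0,0],"fingers":-1},{"angular":[0,0,-0.175],"linear":[0,0,0],"fingers":-1},{"angular":[0,0,-0.21],"linear":[0,0,0],"fingers":-1},{"angular":[0,0,-0.245],"linear":[0,0,0],"fingers":-1},{"angular":[0,0,-0.28],"linear":[0,0,0],"fingers":-1},{"angular":[0,0,-0.315],"linear":[0,0,0],"fingers":-1},{"angular":[0,0,-0.35],"linear":[0,0,0],"fingers":-1},{"angular":[0,0,-0.385],"linear":[0,0,0],"fingers":-1},{"angular":[0,0,-0.42],"linear":[0,0,0],"fingers":-1},{"angular":[0,0,-0.455],"linear":[0,0,0],"fingers":-1},{"angular":[0,0,-0.49],"linear":[0,0,0],"fingers":-1},{"angular":[0,0,-0.525],"linear":[0,0,0],"fingers":-1},{"angular":[0,0,-0.56],"linear":[0,0,0],"fingers":-1},{"angular":[0,0,-0.595],"linear":[0,0,0],"fingers":-1},{"angular":[0,0,-0.63],"linear":[0,0,0],"fingers":-1},{"angular":[0,0,-0.665],"linear":[0,0,0],"fingers":-1},{"angular":[0,0,-0.7],"linear":[0,0,0],"fingers":-1}])

```text
t: 7.65
tcp_pos: [0.462, -0.0351, 0.0587]
eef_rot: [[-0.958, 0.288, 0.003], [0.288, 0.958, 0.002], [-0.002, 0.003, -1.0]]
ft_force: [-0.7, 2.9, 1.5]
finger_gap: 0.0138
grasp_force: 19.9
```

```bash
python3 -c "
from h import *
s=robot.state();print(s['moment'],s['ft_force'],s['finger_gap'],s['joint_positions'][6],np.degrees(np.arctan2(s['eef_rot'][1][0],s['eef_rot'][0][0])))"
```

```text
[ 0.58468949 -0.05206538 -0.07942778] [-0.69263192  2.89207968  1.53437385] 0.013773602911385435 0.49150424794854924 163.2629379602679
```

Request:
apply_moves(deltas=[{"angular":[0,0,-0.03],"linear":[0,0,0],"fingers":-1},{"angular":[0,0,-0.06],"linear":[0,0,0],"fingers":-1},{"angular":[0,0,-0.09],"linear":[0,0,0],"fingers":-1},{"angular":[0,0,-0.11],"linear":[0,0,0],"fingers":-1},{"angular":[0,0,-0.12],"linear":[0,0,0],"fingers":-1},{"angular":[0,0,-0.13],"linear":[0,0,0],"fingers":-1},{"angular":[0,0,-0.13],"linear":[0,0,0],"fingers":-1},{"angular":[0,0,-0.13],"linear":[0,0,0],"fingers":-1}])

```text
t: 8.32
tcp_pos: [0.4622, -0.0348, 0.0586]
eef_rot: [[-0.994, -0.109, 0.003], [-0.109, 0.994, 0.003], [-0.003, 0.003, -1.0]]
ft_force: [-0.1, 4.5, 5.3]
finger_gap: 0.0137
grasp_force: 20.2
```

```bash
python3 -c "
from h import *
s=robot.state();print(s['moment'],s['ft_force'],s['finger_gap'],s['joint_positions'][6],np.degrees(np.arctan2(s['eef_rot'][1][0],s['eef_rot'][0][0])))"
```

```text
[ 1.0048092  -0.14675674 -0.37631625] [-0.05240213  4.49634355  5.30257336] 0.013735829600127833 0.813232311614458 -173.73822536471187
```

Request:
apply_moves(deltas=[{"angular":[0,0,-0.015],"linear":[0,0,0],"fingers":-1},{"angular":[0,0,-0.02],"linear":[0,0,0],"fingers":-1},{"angular":[0,0,-0.02],"linear":[0,0,0],"fingers":-1},{"angular":[0,0,-0.02],"linear":[0,0,0],"fingers":-1}])

```text
t: 8.65
tcp_pos: [0.4625, -0.0348, 0.0586]
eef_rot: [[-0.985, -0.171, 0.003], [-0.171, 0.985, 0.003], [-0.004, 0.003, -1.0]]
ft_force: [1.0, 4.8, 4.1]
finger_gap: 0.0149
grasp_force: 21.2
```

```bash
python3 -c "
from h import *
s=robot.state();print(s['moment'],s['ft_force'],s['finger_gap'],s['joint_positions'][6],np.degrees(np.arctan2(s['eef_rot'][1][0],s['eef_rot'][0][0])))"
```

```text
[ 1.28537557 -0.37427672 -0.51964823] [0.96001091 4.823643   4.05705768] 0.014852585251232326 0.8644950503644219 -170.13923421839908
```

Request:
apply_moves(deltas=[{"angular":[0,0,0.02],"linear":[0,0,0],"fingers":0},{"angular":[0,0,0.02],"linear":[0,0,0],"fingers":0},{"angular":[0,0,0.02],"linear":[0,0,0],"fingers":0},{"angular":[0,0,0.02],"linear":[0,0,0],"fingers":0},{"angular":[0,0,0.02],"linear":[0,0,-0.15],"fingers":0},{"angular":[0,0,0.02],"linear":[0,0,-0.3],"fingers":0},{"angular":[0,0,0.528],"linear":[0,0,-0.766],"fingers":0},{"angular":[0,0,0.528],"linear":[0,0,-0.766],"fingers":0},{"angular":[0,0,0.528],"linear":[0,0,-0.766],"fingers":0},{"angular":[0,0,0.528],"linear":[0,0,-0.766],"fingers":0},{"angular":[0,0,0.528],"linear":[0,0,-0.766],"fingers":0},{"angular":[0,0,0.528],"linear":[0,0,-0.766],"fingers":0},{"angular":[0,0,0.528],"linear":[0,0,-0.766],"fingers":0},{"angular":[0,0,0.528],"linear":[0,0,-0.766],"fingers":0},{"angular":[0,0,0.528],"linear":[0,0,-0.766],"fingers":0},{"angular":[0,0,0.528],"linear":[0,0,-0.766],"fingers":0},{"angular":[0,0,0.528],"linear":[0,0,-0.766],"fingers":0},{"angular":[0,0,0.528],"linear":[0,0,-0.766],"fingers":0},{"angular":[0,0,0.528],"linear":[0,0,-0.766],"fingers":0},{"angular":[0,0,0.528],"linear":[0,0,-0.766],"fingers":0}])

```text
t: 10.32
tcp_pos: [0.4604, -0.037, 0.2492]
eef_rot: [[-0.084, 0.996, -0.001], [0.996, 0.084, -0.001], [-0.001, -0.002, -1.0]]
ft_force: [0.1, 0.3, -0.0]
finger_gap: 0.0468
grasp_force: 0.0
```

```bash
sed -i 's/^p=get(.scene.*$//' fit.py; sed -i "s/\[280:380\]/[280:380]/" fit.py; python3 look.py w3; python3 fit.py; python3 -c "
from h import *
s=robot.state();print(s['tcp_pos'],s['eef_rot'])"
```

```text
371.64829954431775 315.4992127211169 237.7066224251662 cam [0.4544 0.0343 0.4146]
shaker 0.71 [398.1 201. ] [ 0.5538 -0.0273  0.    ]
timer_grip 0.87 [314.9 216.7] [ 0.4592 -0.0378  0.077 ]
mat 0.94 [333.3 424.9] [ 0.5142 -0.3652  0.    ]
cell0 0.97 [400.4 293.9] [ 0.5653 -0.1291  0.03  ]
cell0 0.96 [404.8 170.6] [0.5498 0.0103 0.03  ]
cell0 0.67 [406.  240.8] [ 0.5616 -0.0658  0.03  ]
fresh0 0.71 [278.5 378. ] [ 0.4296 -0.2817 -0.    ]
mixed3 0.77 [278.5  59.4] [0.4087 0.1143 0.03  ]
mixed3 0.7 [405.2 109.8] [0.5433 0.0742 0.03  ]
hold_bar 0.96 n 9143 rect [563.2  13.6] [ 42.6 270.1] 6.78 pca [ 0.1001 -0.995   0.5615  0.0255]
0.77 [316.416 211.488]
c [313.3249 217.72  ]
194 [ 0.453  -0.0449] [ 0.7312 -0.6821  0.453  -0.0449]
hold_bar 0.71 n 802 rect [566.7 -31.4] [ 40.6 358.4] 4.97 pca [ 0.0918 -0.9958  0.5668 -0.0185]
[ 0.46105744 -0.03653793  0.24940717] [[-8.54761322e-02  9.96340216e-01 -7.07827742e-05]
 [ 9.96340217e-01  8.54761361e-02  5.42894943e-05]
 [ 6.01410445e-05 -6.58832686e-05 -9.99999996e-01]]
```

View pics/w3.png

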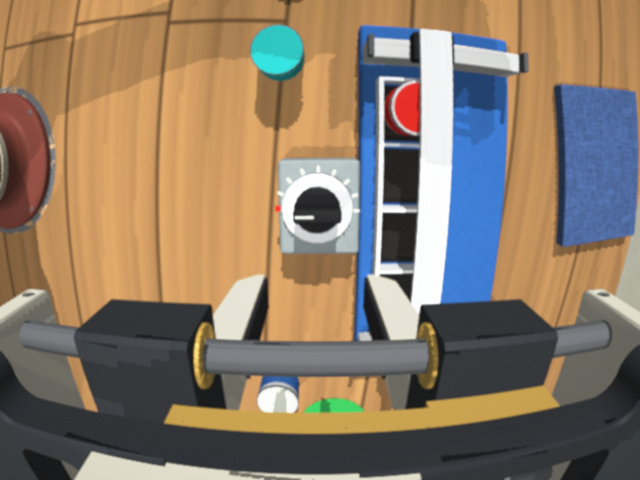

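The pointer now lies at the red mark with the stop felt, so the timer is at zero. The red tin is at (405,108), in cell 3. The bar grip comes next.

```bash
python3 - <<'E'
from h import *
print(move([.577,-.19,.2],1.657))
E
```

```text
([-0.6513, 0.4096, 0.1976], [-0.0, -0.0, -0.0002])
```

Request:
apply_moves(deltas=[{"angular":[0,0,0],"linear":[-0.65,0.41,0],"fingers":0},{"angular":[0,0,0],"linear":[-0.65,0.41,0],"fingers":0},{"angular":[0,0,0],"linear":[-0.65,0.41,0],"fingers":0},{"angular":[0,0,0],"linear":[-0.65,0.41,0],"fingers":0},{"angular":[0,0,0],"linear":[-0.65,0.41,0.2],"fingers":0},{"angular":[0,0,0],"linear":[-0.65,0.41,0.2],"fingers":0},{"angular":[0,0,0],"linear":[-0.65,0.41,0.2],"fingers":0},{"angular":[0,0,0],"linear":[-0.65,0.41,0.2],"fingers":0}])

```text
t: 11.68
tcp_pos: [0.5763, -0.1882, 0.1989]
eef_rot: [[-0.087, 0.996, -0.002], [0.996, 0.087, 0.002], [0.002, -0.002, -1.0]]
ft_force: [-1.0, 0.7, 1.9]
finger_gap: 0.0465
grasp_force: 0.0
```

```bash
python3 look.py w4 bar_grip,shaker,cell0,mat,fresh0; python3 - <<'E'
from h import *
s=robot.state();print(s['tcp_pos'])
for n in ('wrist','top','scene'):
    p=get(n); hsv=cv2.cvtColor(p['img'],cv2.COLOR_BGR2HSV)
    m=cv2.inRange(hsv,(5,180,120),(18,255,255)); k,l,st,c=cv2.connectedComponentsWithStats(m)
    for i in range(1,k):
        if st[i,4]>25:
            X=onz(p,c[i],.118 if n!='wrist' else .12)
            if abs(X[0]-.58)<.05 and abs(X[1]+.19)<.05: print(n,st[i],c[i],X)
E
```

```text
371.64829954431775 315.4992127211169 237.7066224251662 cam [ 0.5704 -0.1175  0.3645]
bar_grip 0.79 [324.3 244.5] [ 0.5821 -0.1897  0.113 ]
shaker 0.85 [310.1  48. ] [ 0.556  -0.0266  0.    ]
cell0 0.87 [310.2  80.8] [ 0.56   -0.0648  0.03  ]
cell0 0.82 [310.  149.1] [ 0.5652 -0.1265  0.03  ]
cell0 0.68 [313.1   4.4] [0.556  0.0091 0.03  ]
fresh0 0.69 [178.5 283.2] [ 0.4309 -0.2813  0.    ]
[ 0.57748877 -0.18865298  0.20114831]
wrist [ 312  216   24   53 1128] [323.64450355 243.09751773] [ 0.58290945 -0.18799303  0.12      ]
```

View pics/w4.png

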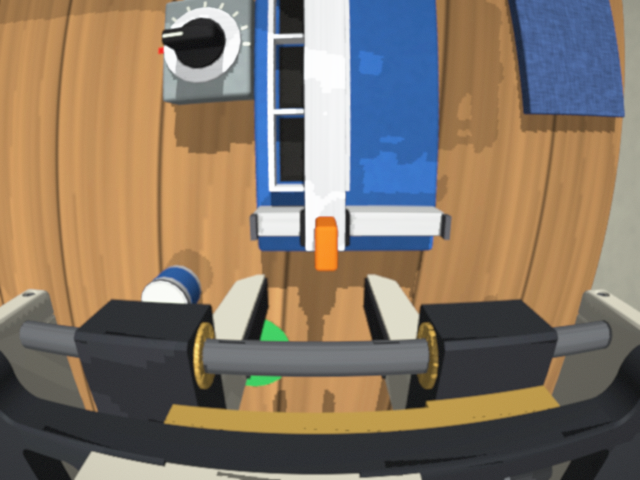

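The orange grip is at (324,243), about 5 mm to the +x side of the finger midline, which puts it at (0.582,-0.189). Next I'll descend and close on it.

Request:
apply_moves(deltas=[{"angular":[0,0,0],"linear":[0,0.02,0.12],"fingers":0},{"angular":[0,0,0],"linear":[0,0.02,0.25],"fingers":0},{"angular":[0,0,0],"linear":[0,0.02,0.35],"fingers":0},{"angular":[0,0,0],"linear":[0,0.02,0.41],"fingers":0},{"angular":[0,0,0],"linear":[0,0.02,0.41],"fingers":0},{"angular":[0,0,0],"linear":[0,0.02,0.41],"fingers":-1},{"angular":[0,0,0],"linear":[0,0.02,0.41],"fingers":-1},{"angular":[0,0,0],"linear":[0,0.02,0.41],"fingers":-1},{"angular":[0,0,0],"linear":[0,0.02,0.41],"fingers":-1},{"angular":[0,0,0],"linear":[0,0.02,0.41],"fingers":-1},{"angular":[0,0,0],"linear":[0,0.02,0.41],"fingers":-1},{"angular":[0,0,0],"linear":[0,0.02,0.41],"fingers":-1}], force=25)

```text
t: 13.13
tcp_pos: [0.5829, -0.1894, 0.098]
eef_rot: [[-0.086, 0.996, 0.002], [0.996, 0.086, -0.001], [-0.001, 0.002, -1.0]]
ft_force: [-0.1, -0.2, 3.5]
finger_gap: 0.0158
grasp_force: 25.0
```

Request:
apply_moves(deltas=[{"angular":[0,0,0],"linear":[0,0.04,0],"fingers":-1},{"angular":[0,0,0],"linear":[0,0.1,0],"fingers":-1},{"angular":[0,0,0],"linear":[0,0.16,0],"fingers":-1},{"angular":[0,0,0],"linear":[0,0.22,0],"fingers":-1},{"angular":[0,0,0],"linear":[0,0.27,0],"fingers":-1},{"angular":[0,0,0],"linear":[0,0.3,0],"fingers":-1},{"angular":[0,0,0],"linear":[0,0.32,0],"fingers":-1},{"angular":[0,0,0],"linear":[0,0.33,0],"fingers":-1},{"angular":[0,0,0],"linear":[0,0.335,0],"fingers":-1},{"angular":[0,0,0],"linear":[0,0.335,0],"fingers":-1},{"angular":[0,0,0],"linear":[0,0.335,0],"fingers":-1}])

```text
t: 14.05
tcp_pos: [0.6503, -0.1834, 0.0975]
eef_rot: [[-0.084, 0.996, -0.036], [0.996, 0.084, -0.003], [-0.0, -0.036, -0.999]]
ft_force: [-29.1, 1.0, 23.9]
finger_gap: 0.0167
grasp_force: 25.1
```

Request:
apply_moves(deltas=[{"angular":[0,0,0],"linear":[0,-0.03,0],"fingers":-1},{"angular":[0,0,0],"linear":[0,-0.045,0],"fingers":-1},{"angular":[0,0,0],"linear":[0,-0.055,0],"fingers":-1},{"angular":[0,0,0],"linear":[0,-0.055,0],"fingers":-1}])

```text
t: 14.38
tcp_pos: [0.6505, -0.1833, 0.0975]
eef_rot: [[-0.086, 0.996, -0.003], [0.996, 0.086, -0.0], [-0.0, -0.003, -1.0]]
ft_force: [-5.5, 0.9, 7.3]
finger_gap: 0.016
grasp_force: 25.0
```

```bash
python3 - <<'E'
from h import *
p=get('top'); cv2.imwrite('pics/t2.png',cv2.resize(p['img'][150:300,200:460],None,fx=3,fy=3,interpolation=cv2.INTER_CUBIC))
c=np.array([.556,-.028]);yaw=.087
for q in [(80,-175),(80,175),(-15,-97),(120,195),(120,-195),(12,175),(92,175)]:
    X=c+R.from_euler('z',yaw).as_matrix()[:2,:2]@(np.array(q)/1000); print(q,(proj(p,np.array([*X,.09]))-[200,150])*3)
E
```

```text
(80, -175) [529.27802045 123.34869909]
(80, 175) [177.84242285 149.1818399 ]
(-15, -97) [459.84731253 223.22894283]
(120, 195) [155.11877397 111.12877711]
(120, -195) [545.36277089  82.83447627]
(12, 175) [182.1718402 217.014326 ]
(92, 175) [177.08386397 137.29688386]
```

View pics/t2.png

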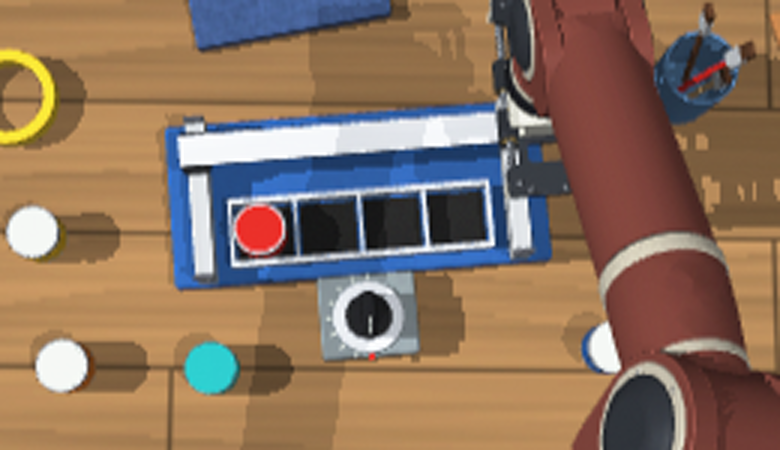

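The bar's far end is at crop pixel (178,150), where x=80 mm is expected, so it is fully open. It had started about 12 mm off the locked stop. The red tin in cell 3 is now clear. I'll release and lift.

Request:
apply_moves(deltas=[{"angular":[0,0,0],"linear":[0,0,0],"fingers":0},{"angular":[0,0,0],"linear":[0,0,0],"fingers":0},{"angular":[0,0,0],"linear":[0,0,0],"fingers":0},{"angular":[0,0,0],"linear":[0,0,0],"fingers":0},{"angular":[0,0,0],"linear":[0,0,-0.12],"fingers":0},{"angular":[0,0,0],"linear":[0,0,-0.3],"fingers":0},{"angular":[0,0,0],"linear":[0,0,-0.45],"fingers":0.5},{"angular":[0,0,0],"linear":[0,0,-0.5],"fingers":0.5},{"angular":[0,0,0],"linear":[0.4,-0.35,-0.5],"fingers":0.5},{"angular":[0,0,0],"linear":[1,-0.35,-0.5],"fingers":0.5},{"angular":[0,0,0],"linear":[1,-0.35,-0.5],"fingers":0.5},{"angular":[0,0,0],"linear":[1,-0.35,-0.5],"fingers":0.5},{"angular":[0,0,0],"linear":[1,-0.35,-0.5],"fingers":0.5},{"angular":[0,0,0],"linear":[1,-0.35,-0.5],"fingers":0.5},{"angular":[0,0,0],"linear":[1,-0.35,-0.5],"fingers":0.5},{"angular":[0,0,0],"linear":[1,-0.35,-0.5],"fingers":0.5}])

```text
t: 15.77
tcp_pos: [0.5413, 0.0656, 0.2229]
eef_rot: [[-0.097, 0.995, 0.001], [0.995, 0.097, 0.004], [0.004, 0.001, -1.0]]
ft_force: [-0.1, 0.3, -0.1]
finger_gap: 0.0698
grasp_force: 0.0
```

```bash
cat > lids.py <<'E'
from h import *
np.set_printoptions(precision=4,suppress=True)
C={'red':[((0,150,90),(8,255,255))],'turq':[((82,100,80),(95,255,255))],'white':[((0,0,150),(180,60,255))],'green':[((55,150,60),(75,255,255))]}
def lids(n,zs={'red':.078,'turq':.048,'white':.048,'green':.002},amin=80,amax=9000):
    p=get(n); hsv=cv2.cvtColor(p['img'],cv2.COLOR_BGR2HSV)
    for k,rs in C.items():
        m=sum(cv2.inRange(hsv,a,b) for a,b in rs)
        cs,_=cv2.findContours(m,cv2.RETR_EXTERNAL,cv2.CHAIN_APPROX_NONE)
        for c in cs:
            if len(c)<8 or not amin<cv2.contourArea(c)<amax: continue
            X=np.array([onz(p,q[0],zs[k])[:2] for q in c],np.float32)
            (o,r)=cv2.minEnclosingCircle(X*1000)
            if (20<r<32 or k=='green' and 40<r<60) and o[0]<1000: print(n,k,c.reshape(-1,2).mean(0).round(),np.round(o,1),'r',round(r,1))
    return p
if __name__=='__main__':
    s=robot.state();print(s['tcp_pos'],s['finger_gap'])
    lids('top'); lids('wrist')
E
python3 lids.py
```

```text
[0.5413 0.0656 0.2229] 0.06978165151108617
top turq [270. 272.] [408.  120.4] r 26.9
top white [220. 271.] [409.  270.7] r 26.7
top white [404. 265.] [ 432.2 -285. ] r 26.5
top white [165. 252.] [465.2 435.2] r 26.6
top white [210. 227.] [544.4 305.5] r 27.0
top green [424. 241.] [ 512.7 -358.6] r 48.4
wrist red [319. 209.] [544.9  73.4] r 22.5
wrist turq [186. 142.] [413.5 122.5] r 31.1
wrist white [194.   6.] [408.1 263.1] r 25.0
```

```bash
python3 - <<'E'
from h import *
s=robot.state();print(s['eef_rot'][0])
print(move([.546,.072,.1],1.657),move([.546,.072,.058],1.657))
E
```

```text
[-8.70544351e-02  9.96203179e-01  8.66815236e-04]
([0.0524, 0.0138, 0.4881], [0.0003, 0.0002, 0.0003]) ([0.0525, 0.0136, 0.6561], [0.0003, 0.0002, 0.0003])
```

Request:
apply_moves(deltas=[{"angular":[0,0,0],"linear":[0.052,0.014,0.15],"fingers":0.5},{"angular":[0,0,0],"linear":[0.052,0.014,0.3],"fingers":0.5},{"angular":[0,0,0],"linear":[0.052,0.014,0.45],"fingers":0.5},{"angular":[0,0,0],"linear":[0.052,0.014,0.58],"fingers":0.5},{"angular":[0,0,0],"linear":[0.052,0.014,0.65],"fingers":0.5},{"angular":[0,0,0],"linear":[0.052,0.014,0.65],"fingers":0.5},{"angular":[0,0,0],"linear":[0.052,0.014,0.65],"fingers":-1},{"angular":[0,0,0],"linear":[0.052,0.014,0.65],"fingers":-1},{"angular":[0,0,0],"linear":[0.052,0.014,0.65],"fingers":-1},{"angular":[0,0,0],"linear":[0.052,0.014,0.65],"fingers":-1},{"angular":[0,0,0],"linear":[0.052,0.014,0.65],"fingers":-1},{"angular":[0,0,0],"linear":[0.052,0.014,0.65],"fingers":-1}], force=20)

```text
t: 16.87
tcp_pos: [0.5466, 0.0712, 0.0609]
eef_rot: [[-0.085, 0.996, 0.003], [0.996, 0.085, -0.001], [-0.001, 0.003, -1.0]]
ft_force: [-1.5, -1.2, 6.0]
finger_gap: 0.0516
grasp_force: 20.0
```

Request:
apply_moves(deltas=[{"angular":[0,0,0],"linear":[0,0,-0.1],"fingers":-1},{"angular":[0,0,0],"linear":[0,0,-0.25],"fingers":-1},{"angular":[0,0,0],"linear":[0,0,-0.4],"fingers":-1},{"angular":[0,0,0],"linear":[0,0,-0.55],"fingers":-1},{"angular":[0,0,0],"linear":[-0.1,-0.02,-0.55],"fingers":-1},{"angular":[0,0,0],"linear":[-0.22,-0.04,-0.55],"fingers":-1},{"angular":[0,0,0],"linear":[-0.36,-0.06,-0.55],"fingers":-1},{"angular":[0,0,0],"linear":[-0.5,-0.08,-0.55],"fingers":-1},{"angular":[0,0,0],"linear":[-0.64,-0.1,-0.55],"fingers":-1},{"angular":[0,0,0],"linear":[-0.78,-0.12,-0.55],"fingers":-1},{"angular":[0,0,0],"linear":[-0.9,-0.14,-0.55],"fingers":-1}])

```text
t: 17.78
tcp_pos: [0.5291, -0.1585, 0.1966]
eef_rot: [[-0.084, 0.996, -0.001], [0.996, 0.084, -0.001], [-0.001, -0.001, -1.0]]
ft_force: [0.3, -1.0, -1.3]
finger_gap: 0.0516
grasp_force: 20.0
```

```bash
python3 - <<'E'
from h import *
s=robot.state();print(s['tcp_pos'],s['finger_gap'],s['grasp_force'])
print(move([.514,-.361,.2],1.657),move([.514,-.361,.0335],1.657))
p=get('wrist');cv2.imwrite('pics/w5.png',p['img'])
for d in optics.spot_point(p,'mat')[:2]: print(d['confidence'],onz(p,px(p,d['position']),0))
E
```

```text
[ 0.52908972 -0.15850553  0.19661925] 0.05163895431337926 19.999094009399414
([-0.8021, -0.128, -0.0127], [-0.0002, 0.0003, -0.0007]) ([-0.8015, -0.1275, 0.6533], [-0.0002, 0.0003, -0.0007])
0.88 [ 0.51497683 -0.35886819  0.        ]
```

View pics/w5.png

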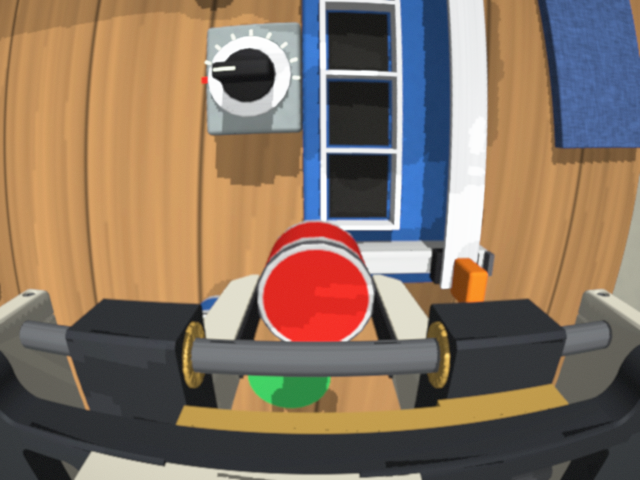

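The red tin is held, the mat shows at (288,385) below, and the empty cells are visible. Next is the mat.

Request:
apply_moves(deltas=[{"angular":[0,0,0],"linear":[-0.12,-0.02,0],"fingers":-1},{"angular":[0,0,0],"linear":[-0.26,-0.04,0],"fingers":-1},{"angular":[0,0,0],"linear":[-0.4,-0.06,0],"fingers":-1},{"angular":[0,0,0],"linear":[-0.54,-0.08,0],"fingers":-1},{"angular":[0,0,0],"linear":[-0.68,-0.11,0],"fingers":-1},{"angular":[0,0,0],"linear":[-0.8,-0.128,0],"fingers":-1},{"angular":[0,0,0],"linear":[-0.8,-0.128,0.15],"fingers":-1},{"angular":[0,0,0],"linear":[-0.8,-0.128,0.3],"fingers":-1},{"angular":[0,0,0],"linear":[-0.8,-0.128,0.45],"fingers":-1},{"angular":[0,0,0],"linear":[-0.8,-0.128,0.56],"fingers":-1},{"angular":[0,0,0],"linear":[-0.8,-0.128,0.62],"fingers":-1},{"angular":[0,0,0],"linear":[-0.8,-0.128,0.645],"fingers":-1},{"angular":[0,0,0],"linear":[-0.8,-0.128,0.65],"fingers":-1},{"angular":[0,0,0],"linear":[-0.8,-0.128,0.65],"fingers":-1}])

```text
t: 19.05
tcp_pos: [0.5159, -0.3572, 0.0347]
eef_rot: [[-0.086, 0.996, 0.001], [0.996, 0.086, 0.0], [-0.0, 0.001, -1.0]]
ft_force: [0.2, 0.4, -2.2]
finger_gap: 0.0514
grasp_force: 20.0
```

Request:
apply_moves(deltas=[{"angular":[0,0,0],"linear":[0,0,0.006],"fingers":-1},{"angular":[0,0,0],"linear":[0,0,0.007],"fingers":-1},{"angular":[0,0,0],"linear":[0,0,0.007],"fingers":0.5},{"angular":[0,0,0],"linear":[0,0,0.007],"fingers":0.5},{"angular":[0,0,0],"linear":[0,0,0.007],"fingers":0.5},{"angular":[0,0,0],"linear":[0,0,0.007],"fingers":0.5},{"angular":[0,0,0],"linear":[0,0,-0.1],"fingers":0.5},{"angular":[0,0,0],"linear":[0,0,-0.25],"fingers":0.5},{"angular":[0,0,0],"linear":[0,0,-0.4],"fingers":0.5},{"angular":[0,0,0],"linear":[0,0,-0.5],"fingers":0.5},{"angular":[0,0,0],"linear":[0.3,-0.3,-0.5],"fingers":0.5},{"angular":[0,0,0],"linear":[0.3,-0.3,-0.5],"fingers":0.5},{"angular":[0,0,0],"linear":[0.3,-0.3,-0.5],"fingers":0.5},{"angular":[0,0,0],"linear":[0.3,-0.3,-0.5],"fingers":0.5},{"angular":[0,0,0],"linear":[0.3,-0.3,-0.5],"fingers":0.5},{"angular":[0,0,0],"linear":[0.3,-0.3,-0.5],"fingers":0.5}])

```text
t: 20.38
tcp_pos: [0.4351, -0.2902, 0.1599]
eef_rot: [[-0.085, 0.996, 0.002], [0.996, 0.085, -0.001], [-0.001, 0.002, -1.0]]
ft_force: [0.2, -0.2, 0.6]
finger_gap: 0.07
grasp_force: 0.0
```

```bash
sed -i "s/'red':.078/'red':.050/" lids.py; python3 lids.py; python3 - <<'E'
from h import *
print(move([.432,-.284,.16],1.657),move([.432,-.284,.03],1.657))
E
```

```text
[ 0.4351 -0.2902  0.1599] 0.06997269132084517
top turq [270. 272.] [408.9 120. ] r 26.7
top white [220. 272.] [408.9 270.6] r 26.7
top white [165. 252.] [465.2 435.2] r 26.6
top white [210. 227.] [544.4 305.5] r 27.0
wrist red [386. 284.] [ 502.  -336.2] r 22.1
wrist white [380. 319.] [ 503.4 -359.5] r 22.1
wrist white [312. 224.] [ 431.9 -284.7] r 26.6
wrist green [383. 286.] [ 512.8 -358.4] r 48.4
([0.0259, -0.0111, -0.0021], [0.0005, 0.0001, -0.0006]) ([0.0262, -0.0119, 0.5179], [0.0005, 0.0001, -0.0006])
```

The mat is at (0.513,-0.358) with the red tin at about (0.516,-0.357), so it is wholly on. The blue tin is at (0.432,-0.285).

Request:
apply_moves(deltas=[{"angular":[0,0,0],"linear":[0.025,-0.012,0.12],"fingers":0.5},{"angular":[0,0,0],"linear":[0.025,-0.012,0.26],"fingers":0.5},{"angular":[0,0,0],"linear":[0.025,-0.012,0.4],"fingers":0.5},{"angular":[0,0,0],"linear":[0.025,-0.012,0.49],"fingers":0.5},{"angular":[0,0,0],"linear":[0.025,-0.012,0.518],"fingers":0.5},{"angular":[0,0,0],"linear":[0.025,-0.012,0.518],"fingers":0.5},{"angular":[0,0,0],"linear":[0.025,-0.012,0.518],"fingers":-1},{"angular":[0,0,0],"linear":[0.025,-0.012,0.518],"fingers":-1},{"angular":[0,0,0],"linear":[0.025,-0.012,0.518],"fingers":-1},{"angular":[0,0,0],"linear":[0.025,-0.012,0.518],"fingers":-1},{"angular":[0,0,0],"linear":[0.025,-0.012,0.518],"fingers":-1},{"angular":[0,0,0],"linear":[0.025,-0.012,0.518],"fingers":-1},{"angular":[0,0,0],"linear":[0.025,-0.012,0.36],"fingers":-1},{"angular":[0,0,0],"linear":[0.025,-0.012,0.2],"fingers":-1},{"angular":[0,0,0],"linear":[0.025,-0.012,0.04],"fingers":-1},{"angular":[0,0,0],"linear":[0.025,-0.012,-0.1],"fingers":-1},{"angular":[0,0,0],"linear":[0.025,-0.012,-0.1],"fingers":-1},{"angular":[0,0,0],"linear":[0.025,-0.012,-0.1],"fingers":-1}])

```text
t: 21.98
tcp_pos: [0.4309, -0.2838, 0.186]
eef_rot: [[-0.085, 0.996, 0.003], [0.996, 0.085, -0.003], [-0.003, 0.002, -1.0]]
ft_force: [-0.7, 0.4, -2.8]
finger_gap: 0.0515
grasp_force: 20.0
```

```bash
cat > cells.py <<'E'
from h import *
np.set_printoptions(precision=4,suppress=True)
def fitcells(names=('wrist','top')):
    c0=np.array([.556,-.028]);yaw=.087; out=[]
    M=R.from_euler('z',yaw).as_matrix()[:2,:2]
    for n in names:
        p=get(n); cv2.imwrite('pics/cells_%s.png'%n,p['img'])
        for d in optics.spot_point(p,'cell0'):
            if d['confidence']<.5: continue
            X=onz(p,px(p,d['position']),.03)[:2]; l=M.T@(X-c0)*1000; print(n,round(d['confidence'],2),X,'local',l)
fitcells()
E
python3 cells.py; python3 - <<'E'
from h import *
s=robot.state();print(s['tcp_pos'],s['finger_gap'],s['grasp_force'])
for i,y in enumerate((-.099,-.033,.033,.099)): print(i,np.array([.556,-.028])+R.from_euler('z',.087).as_matrix()[:2,:2]@[0,y])
print(move([.5646,-.1266,.18],1.657))
E
```

```text
wrist 0.58 [ 0.5632 -0.1284] local [  -1.534 -100.608]
top 0.84 [0.547 0.003] local [-6.2344 31.6766]
top 0.69 [ 0.555 -0.122] local [ -9.2093 -93.5182]
top 0.66 [ 0.5577 -0.0563] local [ -0.7539 -28.3183]
top 0.63 [0.5494 0.0767] local [  2.529  104.8631]
[ 0.42890319 -0.2827938   0.18245891] 0.051473344492931804 19.998484253883362
0 [ 0.56460214 -0.12662557]
1 [ 0.55886738 -0.06087519]
2 [0.55313262 0.00487519]
3 [0.54739786 0.07062557]
([0.5762, 0.5941, 0.009], [-0.0012, -0.0008, -0.0003])
```

Request:
apply_moves(deltas=[{"angular":[0,0,0],"linear":[0.1,0.1,0],"fingers":-1},{"angular":[0,0,0],"linear":[0.2,0.2,0],"fingers":-1},{"angular":[0,0,0],"linear":[0.3,0.3,0],"fingers":-1},{"angular":[0,0,0],"linear":[0.4,0.4,0],"fingers":-1},{"angular":[0,0,0],"linear":[0.5,0.5,0],"fingers":-1},{"angular":[0,0,0],"linear":[0.576,0.594,0],"fingers":-1},{"angular":[0,0,0],"linear":[0.576,0.594,0],"fingers":-1},{"angular":[0,0,0],"linear":[0.576,0.594,0],"fingers":-1},{"angular":[0,0,0],"linear":[0.576,0.594,0],"fingers":-1}])

```text
t: 22.93
tcp_pos: [0.5649, -0.1277, 0.1826]
eef_rot: [[-0.085, 0.996, -0.004], [0.996, 0.085, -0.0], [0.0, -0.004, -1.0]]
ft_force: [0.2, -0.3, -1.9]
finger_gap: 0.0518
grasp_force: 20.0
```

```bash
cat > ov.py <<'E'
from h import *
np.set_printoptions(precision=4,suppress=True)
s=robot.state();print(s['tcp_pos'],s['finger_gap'])
p=get('wrist'); im=cv2.resize(p['img'],None,fx=3,fy=3,interpolation=cv2.INTER_CUBIC); np.savez('pics/ov.npz',**p)
M=R.from_euler('z',.087).as_matrix()[:2,:2]
def P(x,y,z): return tuple(((proj(p,np.array([*(np.array([.556,-.028])+M@[x/1000,y/1000]),z]))+.5)*3).astype(int))
for yc in (-99,-33,33,99):
    q=[P(a,yc+b,.052) for a,b in ((-30,-31.5),(30,-31.5),(30,31.5),(-30,31.5))]
    cv2.polylines(im,[np.array(q)],True,(0,0,255),1)
u,v=P(0,10,.052); print(u,v)
im=im[max(0,v-300):v+300,max(0,u-300):u+300]; cv2.imwrite('pics/ov.png',im)
E
python3 ov.py
```

```text
[ 0.5649 -0.1277  0.1826] 0.051838720971120904
950 272
```

View pics/ov.png

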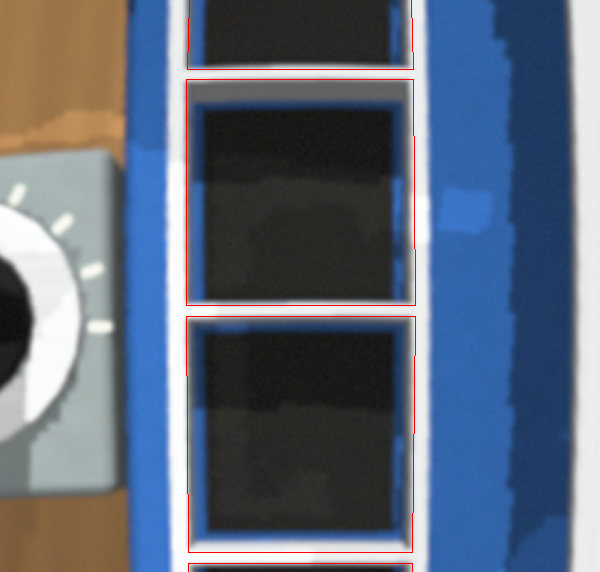

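The red model outlines of the cells lie on the real openings to about 1 mm, so the shaker pose (0.556,-0.028, 5°) holds. I'll lower the blue tin into cell 0.

Request:
apply_moves(deltas=[{"angular":[0,0,0],"linear":[0.004,0,0.12],"fingers":-1},{"angular":[0,0,0],"linear":[0.004,0,0.24],"fingers":-1},{"angular":[0,0,0],"linear":[0.004,0,0.33],"fingers":-1},{"angular":[0,0,0],"linear":[0.004,0,0.39],"fingers":-1},{"angular":[0,0,0],"linear":[0.004,0,0.44],"fingers":-1},{"angular":[0,0,0],"linear":[0.004,0,0.47],"fingers":-1},{"angular":[0,0,0],"linear":[0.004,0,0.484],"fingers":-1},{"angular":[0,0,0],"linear":[0.004,0,0.484],"fingers":-1},{"angular":[0,0,0],"linear":[0.004,0,0.484],"fingers":-1}])

```text
t: 23.73
tcp_pos: [0.5667, -0.1263, 0.0641]
eef_rot: [[-0.085, 0.996, 0.001], [0.996, 0.085, -0.0], [-0.0, 0.001, -1.0]]
ft_force: [0.6, 0.1, -2.0]
finger_gap: 0.0514
grasp_force: 20.0
```

Request:
apply_moves(deltas=[{"angular":[0,0,0],"linear":[0,-0.006,0.005],"fingers":-1},{"angular":[0,0,0],"linear":[0,-0.006,0.01],"fingers":-1},{"angular":[0,0,0],"linear":[0,-0.006,0.014],"fingers":-1},{"angular":[0,0,0],"linear":[0,-0.006,0.014],"fingers":-1},{"angular":[0,0,0],"linear":[0,-0.006,0.014],"fingers":-1}])

```text
t: 24.15
tcp_pos: [0.565, -0.1263, 0.0614]
eef_rot: [[-0.085, 0.996, 0.001], [0.996, 0.085, -0.001], [-0.001, 0.001, -1.0]]
ft_force: [-1.5, -0.5, 4.3]
finger_gap: 0.0515
grasp_force: 20.0
```

Request:
apply_moves(deltas=[{"angular":[0,0,0],"linear":[0,0,0],"fingers":0.45},{"angular":[0,0,0],"linear":[0,0,0],"fingers":0.45},{"angular":[0,0,0],"linear":[0,0,0],"fingers":0.45},{"angular":[0,0,0],"linear":[0,0,0],"fingers":0.45},{"angular":[0,0,0],"linear":[0,0,-0.1],"fingers":0.45},{"angular":[0,0,0],"linear":[0,0,-0.25],"fingers":0.45},{"angular":[0,0,0],"linear":[0,0,-0.4],"fingers":0.45},{"angular":[0,0,0],"linear":[0,0,-0.5],"fingers":0.45},{"angular":[0,0,0],"linear":[0.9,-0.27,-0.5],"fingers":0.5},{"angular":[0,0,0],"linear":[0.9,-0.27,-0.5],"fingers":0.5},{"angular":[0,0,0],"linear":[0.9,-0.27,-0.5],"fingers":0.5},{"angular":[0,0,0],"linear":[0.9,-0.27,-0.5],"fingers":0.5},{"angular":[0,0,0],"linear":[0.9,-0.27,-0.5],"fingers":0.5},{"angular":[0,0,0],"linear":[0.9,-0.27,-0.5],"fingers":0.5},{"angular":[0,0,0],"linear":[0.9,-0.27,-0.5],"fingers":0.5}])

```text
t: 25.4
tcp_pos: [0.4754, 0.0996, 0.1859]
eef_rot: [[-0.098, 0.995, 0.0], [0.995, 0.098, 0.004], [0.004, 0.001, -1.0]]
ft_force: [-0.0, 0.4, 0.1]
finger_gap: 0.0701
grasp_force: 0.0
```

Request:
apply_moves(deltas=[{"angular":[0,0,0],"linear":[0.73,-0.215,0],"fingers":0.5},{"angular":[0,0,0],"linear":[0.73,-0.215,0],"fingers":0.5},{"angular":[0,0,0],"linear":[0.73,-0.215,0],"fingers":0.5},{"angular":[0,0,0],"linear":[0.73,-0.215,0],"fingers":0.5},{"angular":[0,0,0],"linear":[0.73,-0.215,0],"fingers":0.5},{"angular":[0,0,0],"linear":[0.73,-0.215,0],"fingers":0.5},{"angular":[0,0,0],"linear":[0.73,-0.215,0],"fingers":0.5},{"angular":[0,0,0],"linear":[0.73,-0.215,0],"fingers":0.5}])

```text
t: 26.07
tcp_pos: [0.4098, 0.2679, 0.1846]
eef_rot: [[-0.084, 0.997, -0.0], [0.997, 0.084, -0.002], [-0.002, -0.0, -1.0]]
ft_force: [1.1, 0.2, -0.6]
finger_gap: 0.07
grasp_force: 0.0
```

```bash
python3 lids.py; python3 - <<'E'
from h import *
print(move([.409,.27,.16],1.657),move([.409,.27,.03],1.657))
E
```

```text
[0.4098 0.2679 0.1846] 0.06997354073503086
top red [427. 238.] [ 515.8 -354.9] r 22.3
top turq [270. 272.] [408.  120.4] r 26.9
top white [222. 269.] [411.9 267.8] r 24.8
top white [211. 225.] [544.9 304. ] r 26.3
top green [424. 241.] [ 512.7 -358.5] r 48.5
wrist turq [302. 381.] [408.6 112. ] r 22.5
wrist white [314. 220.] [408.6 270.8] r 26.4
wrist white [471. 196.] [542.6 304.9] r 26.8
wrist white [399.  33.] [464.3 435.4] r 26.2
([0.0111, -0.0037, 0.0984], [-0.0, 0.0005, -0.0014]) ([0.0118, -0.0036, 0.6184], [-0.0, 0.0005, -0.0014])
```

Request:
apply_moves(deltas=[{"angular":[0,0,0],"linear":[0.014,-0.004,0.13],"fingers":0.5},{"angular":[0,0,0],"linear":[0.014,-0.004,0.27],"fingers":0.5},{"angular":[0,0,0],"linear":[0.014,-0.004,0.41],"fingers":0.5},{"angular":[0,0,0],"linear":[0.014,-0.004,0.54],"fingers":0.5},{"angular":[0,0,0],"linear":[0.014,-0.004,0.615],"fingers":0.5},{"angular":[0,0,0],"linear":[0.014,-0.004,0.618],"fingers":0.5},{"angular":[0,0,0],"linear":[0.014,-0.004,0.618],"fingers":-1},{"angular":[0,0,0],"linear":[0.014,-0.004,0.618],"fingers":-1},{"angular":[0,0,0],"linear":[0.014,-0.004,0.618],"fingers":-1},{"angular":[0,0,0],"linear":[0.014,-0.004,0.618],"fingers":-1},{"angular":[0,0,0],"linear":[0.014,-0.004,0.618],"fingers":-1},{"angular":[0,0,0],"linear":[0.014,-0.004,0.618],"fingers":-1},{"angular":[0,0,0],"linear":[0.014,-0.004,0.46],"fingers":-1},{"angular":[0,0,0],"linear":[0.014,-0.004,0.3],"fingers":-1},{"angular":[0,0,0],"linear":[0.014,-0.004,0.14],"fingers":-1},{"angular":[0,0,0],"linear":[0.014,-0.004,0.0],"fingers":-1},{"angular":[0,0,0],"linear":[0.014,-0.004,0.0],"fingers":-1},{"angular":[0,0,0],"linear":[0.014,-0.004,0.0],"fingers":-1},{"angular":[0,0,0],"linear":[0.014,-0.004,0.0],"fingers":-1}])

```text
t: 27.75
tcp_pos: [0.4071, 0.2716, 0.1842]
eef_rot: [[-0.085, 0.996, -0.001], [0.996, 0.085, -0.002], [-0.002, -0.001, -1.0]]
ft_force: [0.0, -0.2, -3.0]
finger_gap: 0.0517
grasp_force: 20.0
```

```bash
python3 - <<'E'
from h import *
s=robot.state();print(s['tcp_pos'],s['finger_gap'],s['grasp_force'])
print(move([.4855,.142,.185],1.657),move([.5589,-.0609,.185],1.657))
E
```

```text
[0.40711441 0.2716269  0.1842056 ] 0.05174133653253087 19.998331367969513
([-0.5433, 0.2683, -0.0026], [-0.0004, 0.0006, -0.0003]) ([-1.3769, 0.4919, -0.0014], [-0.0004, 0.0006, -0.0003])
```

Request:
apply_moves(deltas=[{"angular":[0,0,0],"linear":[-0.12,0.04,0],"fingers":-1},{"angular":[0,0,0],"linear":[-0.25,0.08,0],"fingers":-1},{"angular":[0,0,0],"linear":[-0.4,0.14,0],"fingers":-1},{"angular":[0,0,0],"linear":[-0.55,0.2,0],"fingers":-1},{"angular":[0,0,0],"linear":[-0.7,0.25,0],"fingers":-1}])

```text
t: 28.17
tcp_pos: [0.4843, 0.1015, 0.1828]
eef_rot: [[-0.086, 0.996, -0.004], [0.996, 0.086, -0.001], [-0.001, -0.004, -1.0]]
ft_force: [0.7, -0.6, -1.5]
finger_gap: 0.0514
grasp_force: 20.0
```

Request:
apply_moves(deltas=[{"angular":[0,0,0],"linear":[-0.15,0.05,0],"fingers":-1},{"angular":[0,0,0],"linear":[-0.3,0.1,0],"fingers":-1},{"angular":[0,0,0],"linear":[-0.43,0.15,0],"fingers":-1},{"angular":[0,0,0],"linear":[-0.55,0.19,0],"fingers":-1},{"angular":[0,0,0],"linear":[-0.64,0.23,0],"fingers":-1},{"angular":[0,0,0],"linear":[-0.677,0.242,0],"fingers":-1},{"angular":[0,0,0],"linear":[-0.677,0.242,0.15],"fingers":-1},{"angular":[0,0,0],"linear":[-0.677,0.242,0.25],"fingers":-1},{"angular":[0,0,0],"linear":[-0.677,0.242,0.25],"fingers":-1},{"angular":[0,0,0],"linear":[-0.677,0.242,0.25],"fingers":-1},{"angular":[0,0,0],"linear":[-0.677,0.242,0.25],"fingers":-1},{"angular":[0,0,0],"linear":[-0.677,0.242,0.25],"fingers":-1}])

```text
t: 29.17
tcp_pos: [0.5607, -0.0586, 0.124]
eef_rot: [[-0.087, 0.996, 0.003], [0.996, 0.087, 0.0], [0.0, 0.003, -1.0]]
ft_force: [0.8, -0.2, -2.4]
finger_gap: 0.0516
grasp_force: 20.0
```

```bash
cat > st.py <<'E'
from h import *
import sys
a=[float(x) for x in sys.argv[1:]]
P=[]
s=robot.state(); print(s['tcp_pos'],s['finger_gap'],s['ft_force'])
optics.get_image('top'); s=robot.state(); print(s['tcp_pos'])
print(move(a,1.657))
E
python3 st.py .5589 -.0609 .0625
```

```text
[ 0.56072578 -0.05857365  0.12397913] 0.05155346813244025 [ 0.81533579 -0.24836189 -2.43815458]
[ 0.56076928 -0.05887796  0.12410294]
([-0.0074, -0.0089, 0.2464], [0.001, 0.0001, 0.0001])
```

Request:
apply_moves(deltas=[{"angular":[0,0,0],"linear":[-0.006,-0.007,0.06],"fingers":-1},{"angular":[0,0,0],"linear":[-0.006,-0.007,0.12],"fingers":-1},{"angular":[0,0,0],"linear":[-0.006,-0.007,0.17],"fingers":-1},{"angular":[0,0,0],"linear":[-0.006,-0.007,0.21],"fingers":-1},{"angular":[0,0,0],"linear":[-0.006,-0.007,0.235],"fingers":-1},{"angular":[0,0,0],"linear":[-0.006,-0.007,0.25],"fingers":-1},{"angular":[0,0,0],"linear":[-0.006,-0.007,0.255],"fingers":-1},{"angular":[0,0,0],"linear":[-0.006,-0.007,0.255],"fingers":-1},{"angular":[0,0,0],"linear":[-0.006,-0.007,0.255],"fingers":-1}])

```text
t: 29.97
tcp_pos: [0.5581, -0.0612, 0.0616]
eef_rot: [[-0.086, 0.996, 0.001], [0.996, 0.086, -0.002], [-0.002, 0.0, -1.0]]
ft_force: [-4.9, -0.7, 12.9]
finger_gap: 0.0517
grasp_force: 20.0
```

Request:
apply_moves(deltas=[{"angular":[0,0,0],"linear":[0,0,-0.006],"fingers":0.45},{"angular":[0,0,0],"linear":[0,0,-0.006],"fingers":0.45},{"angular":[0,0,0],"linear":[0,0,-0.006],"fingers":0.45},{"angular":[0,0,0],"linear":[0,0,-0.006],"fingers":0.45},{"angular":[0,0,0],"linear":[0,0,-0.1],"fingers":0.45},{"angular":[0,0,0],"linear":[0,0,-0.25],"fingers":0.45},{"angular":[0,0,0],"linear":[0,0,-0.4],"fingers":0.45},{"angular":[0,0,0],"linear":[0,0,-0.5],"fingers":0.45},{"angular":[0,0,0],"linear":[0.8,0.035,-0.5],"fingers":0.5},{"angular":[0,0,0],"linear":[0.8,0.035,-0.5],"fingers":0.5},{"angular":[0,0,0],"linear":[0.8,0.035,-0.5],"fingers":0.5},{"angular":[0,0,0],"linear":[0.8,0.035,-0.5],"fingers":0.5},{"angular":[0,0,0],"linear":[0.8,0.035,-0.5],"fingers":0.5},{"angular":[0,0,0],"linear":[0.8,0.035,-0.5],"fingers":0.5}])

```text
t: 31.13
tcp_pos: [0.5477, 0.1497, 0.1847]
eef_rot: [[-0.099, 0.995, 0.001], [0.995, 0.099, 0.009], [0.009, 0.002, -1.0]]
ft_force: [0.3, 0.8, 1.2]
finger_gap: 0.0698
grasp_force: 0.0
```

Request:
apply_moves(deltas=[{"angular":[0,0,0],"linear":[0.664,0.032,0],"fingers":0.5},{"angular":[0,0,0],"linear":[0.664,0.032,0],"fingers":0.5},{"angular":[0,0,0],"linear":[0.664,0.032,0],"fingers":0.5},{"angular":[0,0,0],"linear":[0.664,0.032,0],"fingers":0.5},{"angular":[0,0,0],"linear":[0.664,0.032,0],"fingers":0.5},{"angular":[0,0,0],"linear":[0.664,0.032,0],"fingers":0.5},{"angular":[0,0,0],"linear":[0.664,0.032,0],"fingers":0.5},{"angular":[0,0,0],"linear":[0.664,0.032,0],"fingers":0.5}])

```text
t: 31.8
tcp_pos: [0.5444, 0.3023, 0.1832]
eef_rot: [[-0.082, 0.997, -0.0], [0.997, 0.082, -0.002], [-0.002, -0.0, -1.0]]
ft_force: [0.3, -1.0, -0.2]
finger_gap: 0.0695
grasp_force: 0.0
```

```bash
python3 lids.py; python3 st.py .5435 .305 .03
```

```text
[0.5444 0.3023 0.1832] 0.06948874277331628
top red [427. 238.] [ 515.8 -354.9] r 22.3
top white [165. 252.] [465.2 435.2] r 26.6
top green [424. 241.] [ 512.7 -358.6] r 48.4
wrist white [399. 477.] [676.2 -15.6] r 30.5
wrist white [315. 221.] [543.4 305.1] r 26.3
wrist white [232.  59.] [464.9 435.2] r 26.4
[0.54444782 0.30238554 0.18349557] 0.07005953063345795 [0.26995783 0.70573102 0.1423817 ]
[0.54436652 0.30268865 0.18363438]
([0.0101, -0.0028, 0.6145], [0.0001, 0.0003, -0.0012])
```

Request:
apply_moves(deltas=[{"angular":[0,0,0],"linear":[0.01,-0.003,0.13],"fingers":0.5},{"angular":[0,0,0],"linear":[0.01,-0.003,0.27],"fingers":0.5},{"angular":[0,0,0],"linear":[0.01,-0.003,0.41],"fingers":0.5},{"angular":[0,0,0],"linear":[0.01,-0.003,0.54],"fingers":0.5},{"angular":[0,0,0],"linear":[0.01,-0.003,0.61],"fingers":0.5},{"angular":[0,0,0],"linear":[0.01,-0.003,0.614],"fingers":0.5},{"angular":[0,0,0],"linear":[0.01,-0.003,0.614],"fingers":-1},{"angular":[0,0,0],"linear":[0.01,-0.003,0.614],"fingers":-1},{"angular":[0,0,0],"linear":[0.01,-0.003,0.614],"fingers":-1},{"angular":[0,0,0],"linear":[0.01,-0.003,0.614],"fingers":-1},{"angular":[0,0,0],"linear":[0.01,-0.003,0.614],"fingers":-1},{"angular":[0,0,0],"linear":[0.01,-0.003,0.614],"fingers":-1},{"angular":[0,0,0],"linear":[0.01,-0.003,0.46],"fingers":-1},{"angular":[0,0,0],"linear":[0.01,-0.003,0.3],"fingers":-1},{"angular":[0,0,0],"linear":[0.01,-0.003,0.14],"fingers":-1},{"angular":[0,0,0],"linear":[0.01,-0.003,0.0],"fingers":-1},{"angular":[0,0,0],"linear":[0.01,-0.003,0.0],"fingers":-1},{"angular":[0,0,0],"linear":[0.01,-0.003,0.0],"fingers":-1}])

```text
t: 33.45
tcp_pos: [0.5433, 0.308, 0.1862]
eef_rot: [[-0.085, 0.996, 0.004], [0.996, 0.085, 0.002], [0.002, 0.005, -1.0]]
ft_force: [-1.3, -0.8, -2.1]
finger_gap: 0.0517
grasp_force: 20.0
```

```bash
python3 st.py .5531 .0049 .185
```

```text
[0.54327916 0.30800857 0.18622948] 0.05165347218086941 [-1.25490584 -0.76448613 -2.06346187]
[0.54230094 0.30667063 0.18384314]
([-1.2064, -0.06, -0.0038], [0.0001, 0.0002, -0.0002])
```

Request:
apply_moves(deltas=[{"angular":[0,0,0],"linear":[-0.12,-0.005,0],"fingers":-1},{"angular":[0,0,0],"linear":[-0.25,-0.01,0],"fingers":-1},{"angular":[0,0,0],"linear":[-0.4,-0.02,0],"fingers":-1},{"angular":[0,0,0],"linear":[-0.55,-0.03,0],"fingers":-1},{"angular":[0,0,0],"linear":[-0.65,-0.03,0],"fingers":-1}])

```text
t: 33.92
tcp_pos: [0.5473, 0.1388, 0.1807]
eef_rot: [[-0.082, 0.997, -0.006], [0.997, 0.082, -0.005], [-0.005, -0.006, -1.0]]
ft_force: [0.4, -0.6, -1.1]
finger_gap: 0.0516
grasp_force: 20.0
```

Request:
apply_moves(deltas=[{"angular":[0,0,0],"linear":[-0.15,-0.01,0],"fingers":-1},{"angular":[0,0,0],"linear":[-0.28,-0.015,0],"fingers":-1},{"angular":[0,0,0],"linear":[-0.4,-0.02,0],"fingers":-1},{"angular":[0,0,0],"linear":[-0.5,-0.025,0],"fingers":-1},{"angular":[0,0,0],"linear":[-0.552,-0.03,0],"fingers":-1},{"angular":[0,0,0],"linear":[-0.552,-0.03,0.15],"fingers":-1},{"angular":[0,0,0],"linear":[-0.552,-0.03,0.25],"fingers":-1},{"angular":[0,0,0],"linear":[-0.552,-0.03,0.25],"fingers":-1},{"angular":[0,0,0],"linear":[-0.552,-0.03,0.25],"fingers":-1},{"angular":[0,0,0],"linear":[-0.552,-0.03,0.25],"fingers":-1},{"angular":[0,0,0],"linear":[-0.552,-0.03,0.25],"fingers":-1}])

```text
t: 34.83
tcp_pos: [0.5543, 0.0077, 0.1226]
eef_rot: [[-0.087, 0.996, 0.003], [0.996, 0.087, 0.001], [0.001, 0.003, -1.0]]
ft_force: [0.9, 0.2, -0.9]
finger_gap: 0.052
grasp_force: 20.0
```

```bash
python3 st.py .5531 .0049 .0625
```

```text
[0.55433431 0.00768213 0.12263757] 0.051971282580049 [ 0.90460239  0.15062581 -0.868263  ]
[0.55434481 0.00748313 0.12271361]
([-0.01, -0.0066, 0.2408], [0.001, -0.0001, 0.0])
```

Request:
apply_moves(deltas=[{"angular":[0,0,0],"linear":[-0.008,-0.005,0.06],"fingers":-1},{"angular":[0,0,0],"linear":[-0.008,-0.005,0.12],"fingers":-1},{"angular":[0,0,0],"linear":[-0.008,-0.005,0.17],"fingers":-1},{"angular":[0,0,0],"linear":[-0.008,-0.005,0.21],"fingers":-1},{"angular":[0,0,0],"linear":[-0.008,-0.005,0.23],"fingers":-1},{"angular":[0,0,0],"linear":[-0.008,-0.005,0.243],"fingers":-1},{"angular":[0,0,0],"linear":[-0.008,-0.005,0.247],"fingers":-1},{"angular":[0,0,0],"linear":[-0.008,-0.005,0.247],"fingers":-1},{"angular":[0,0,0],"linear":[-0.008,-0.005,0.247],"fingers":-1}])

```text
t: 35.63
tcp_pos: [0.5521, 0.0045, 0.0621]
eef_rot: [[-0.086, 0.996, 0.001], [0.996, 0.086, -0.002], [-0.002, 0.001, -1.0]]
ft_force: [-3.9, -0.1, 11.6]
finger_gap: 0.0513
grasp_force: 20.0
```

Request:
apply_moves(deltas=[{"angular":[0,0,0],"linear":[0,0,-0.006],"fingers":0.45},{"angular":[0,0,0],"linear":[0,0,-0.006],"fingers":0.45},{"angular":[0,0,0],"linear":[0,0,-0.006],"fingers":0.45},{"angular":[0,0,0],"linear":[0,0,-0.006],"fingers":0.45},{"angular":[0,0,0],"linear":[0,0,-0.1],"fingers":0.45},{"angular":[0,0,0],"linear":[0,0,-0.25],"fingers":0.45},{"angular":[0,0,0],"linear":[0,0,-0.4],"fingers":0.45},{"angular":[0,0,0],"linear":[0,0,-0.5],"fingers":0.45},{"angular":[0,0,0],"linear":[0.9,-0.1,-0.5],"fingers":0.5},{"angular":[0,0,0],"linear":[0.9,-0.1,-0.5],"fingers":0.5},{"angular":[0,0,0],"linear":[0.9,-0.1,-0.5],"fingers":0.5},{"angular":[0,0,0],"linear":[0.9,-0.1,-0.5],"fingers":0.5},{"angular":[0,0,0],"linear":[0.9,-0.1,-0.5],"fingers":0.5},{"angular":[0,0,0],"linear":[0.9,-0.1,-0.5],"fingers":0.5}])

```text
t: 36.8
tcp_pos: [0.5054, 0.2339, 0.1852]
eef_rot: [[-0.094, 0.996, -0.0], [0.996, 0.094, 0.006], [0.006, 0.0, -1.0]]
ft_force: [0.5, 0.3, 0.6]
finger_gap: 0.0698
grasp_force: 0.0
```

Request:
apply_moves(deltas=[{"angular":[0,0,0],"linear":[0.847,-0.097,0],"fingers":0.5},{"angular":[0,0,0],"linear":[0.847,-0.097,0],"fingers":0.5},{"angular":[0,0,0],"linear":[0.847,-0.097,0],"fingers":0.5},{"angular":[0,0,0],"linear":[0.847,-0.097,0],"fingers":0.5},{"angular":[0,0,0],"linear":[0.847,-0.097,0],"fingers":0.5},{"angular":[0,0,0],"linear":[0.847,-0.097,0],"fingers":0.5},{"angular":[0,0,0],"linear":[0.847,-0.097,0],"fingers":0.5},{"angular":[0,0,0],"linear":[0.847,-0.097,0],"fingers":0.5},{"angular":[0,0,0],"linear":[0.847,-0.097,0],"fingers":0.5}])

```text
t: 37.55
tcp_pos: [0.4673, 0.433, 0.1839]
eef_rot: [[-0.082, 0.997, 0.001], [0.997, 0.082, -0.002], [-0.002, 0.0, -1.0]]
ft_force: [0.1, -0.3, -0.4]
finger_gap: 0.0701
grasp_force: 0.0
```

```bash
python3 lids.py; python3 st.py .4647 .4353 .03
```

```text
[0.4673 0.433  0.1839] 0.0700535995439757
top red [427. 238.] [ 515.8 -354.9] r 22.3
top turq [270. 272.] [408.  120.4] r 26.9
top white [595. 455.] [-119.9 -833.4] r 22.4
top green [424. 241.] [ 512.7 -358.5] r 48.5
wrist white [313. 220.] [464.7 435.6] r 26.4
[0.4674307  0.43291176 0.18427699] 0.0699850444611199 [ 0.20015147 -0.20302106 -0.00085373]
[0.46726141 0.43323468 0.18441725]
([0.0099, -0.0098, 0.6177], [0.0002, 0.0004, -0.0013])
```

Request:
apply_moves(deltas=[{"angular":[0,0,0],"linear":[0.01,-0.01,0.13],"fingers":0.5},{"angular":[0,0,0],"linear":[0.01,-0.01,0.27],"fingers":0.5},{"angular":[0,0,0],"linear":[0.01,-0.01,0.41],"fingers":0.5},{"angular":[0,0,0],"linear":[0.01,-0.01,0.54],"fingers":0.5},{"angular":[0,0,0],"linear":[0.01,-0.01,0.612],"fingers":0.5},{"angular":[0,0,0],"linear":[0.01,-0.01,0.617],"fingers":0.5},{"angular":[0,0,0],"linear":[0.01,-0.01,0.617],"fingers":-1},{"angular":[0,0,0],"linear":[0.01,-0.01,0.617],"fingers":-1},{"angular":[0,0,0],"linear":[0.01,-0.01,0.617],"fingers":-1},{"angular":[0,0,0],"linear":[0.01,-0.01,0.617],"fingers":-1},{"angular":[0,0,0],"linear":[0.01,-0.01,0.617],"fingers":-1},{"angular":[0,0,0],"linear":[0.01,-0.01,0.617],"fingers":-1},{"angular":[0,0,0],"linear":[0.01,-0.01,0.46],"fingers":-1},{"angular":[0,0,0],"linear":[0.01,-0.01,0.3],"fingers":-1},{"angular":[0,0,0],"linear":[0.01,-0.01,0.14],"fingers":-1},{"angular":[0,0,0],"linear":[0.01,-0.01,0.0],"fingers":-1},{"angular":[0,0,0],"linear":[0.01,-0.01,0.0],"fingers":-1},{"angular":[0,0,0],"linear":[0.01,-0.01,0.0],"fingers":-1}])

```text
t: 39.2
tcp_pos: [0.4634, 0.4386, 0.187]
eef_rot: [[-0.085, 0.996, 0.003], [0.996, 0.085, 0.003], [0.003, 0.004, -1.0]]
ft_force: [-0.7, -0.3, -3.5]
finger_gap: 0.0513
grasp_force: 20.0
```

```bash
python3 st.py .5474 .0706 .185
```

```text
[0.46343527 0.43860749 0.18695245] 0.05130915348000771 [-0.66015672 -0.25333965 -3.47386667]
[0.46278949 0.4370521  0.18448982]
([-1.4894, 0.2119, -0.0008], [0.0, 0.0003, -0.0002])
```

Request:
apply_moves(deltas=[{"angular":[0,0,0],"linear":[-0.12,0.015,0],"fingers":-1},{"angular":[0,0,0],"linear":[-0.25,0.03,0],"fingers":-1},{"angular":[0,0,0],"linear":[-0.4,0.05,0],"fingers":-1},{"angular":[0,0,0],"linear":[-0.55,0.08,0],"fingers":-1},{"angular":[0,0,0],"linear":[-0.7,0.1,0],"fingers":-1},{"angular":[0,0,0],"linear":[-0.8,0.11,0],"fingers":-1}])

```text
t: 39.75
tcp_pos: [0.5076, 0.2343, 0.1814]
eef_rot: [[-0.081, 0.997, -0.005], [0.997, 0.081, -0.006], [-0.006, -0.005, -1.0]]
ft_force: [1.1, -0.6, -2.5]
finger_gap: 0.0515
grasp_force: 20.0
```

Request:
apply_moves(deltas=[{"angular":[0,0,0],"linear":[-0.15,0.02,0],"fingers":-1},{"angular":[0,0,0],"linear":[-0.3,0.04,0],"fingers":-1},{"angular":[0,0,0],"linear":[-0.45,0.06,0],"fingers":-1},{"angular":[0,0,0],"linear":[-0.57,0.08,0],"fingers":-1},{"angular":[0,0,0],"linear":[-0.65,0.09,0],"fingers":-1},{"angular":[0,0,0],"linear":[-0.69,0.1,0],"fingers":-1},{"angular":[0,0,0],"linear":[-0.69,0.1,0.15],"fingers":-1},{"angular":[0,0,0],"linear":[-0.69,0.1,0.25],"fingers":-1},{"angular":[0,0,0],"linear":[-0.69,0.1,0.25],"fingers":-1},{"angular":[0,0,0],"linear":[-0.69,0.1,0.25],"fingers":-1},{"angular":[0,0,0],"linear":[-0.69,0.1,0.25],"fingers":-1},{"angular":[0,0,0],"linear":[-0.69,0.1,0.25],"fingers":-1}])

```text
t: 40.75
tcp_pos: [0.5482, 0.0724, 0.1234]
eef_rot: [[-0.087, 0.996, 0.003], [0.996, 0.087, 0.001], [0.001, 0.003, -1.0]]
ft_force: [-0.7, 0.1, -1.7]
finger_gap: 0.0517
grasp_force: 20.0
```

```bash
python3 st.py .5474 .0706 .0625
```

```text
[0.54817574 0.07235709 0.12340083] 0.05173898704194468 [-0.747475    0.10502291 -1.69208633]
[0.54820983 0.07207025 0.12349535]
([-0.0058, -0.0045, 0.244], [0.001, -0.0002, 0.0001])
```

Request:
apply_moves(deltas=[{"angular":[0,0,0],"linear":[-0.005,-0.003,0.06],"fingers":-1},{"angular":[0,0,0],"linear":[-0.005,-0.003,0.12],"fingers":-1},{"angular":[0,0,0],"linear":[-0.005,-0.003,0.17],"fingers":-1},{"angular":[0,0,0],"linear":[-0.005,-0.003,0.21],"fingers":-1},{"angular":[0,0,0],"linear":[-0.005,-0.003,0.233],"fingers":-1},{"angular":[0,0,0],"linear":[-0.005,-0.003,0.246],"fingers":-1},{"angular":[0,0,0],"linear":[-0.005,-0.003,0.25],"fingers":-1},{"angular":[0,0,0],"linear":[-0.005,-0.003,0.25],"fingers":-1},{"angular":[0,0,0],"linear":[-0.005,-0.003,0.25],"fingers":-1}])

```text
t: 41.55
tcp_pos: [0.5466, 0.0699, 0.0621]
eef_rot: [[-0.086, 0.996, 0.001], [0.996, 0.086, -0.002], [-0.002, 0.001, -1.0]]
ft_force: [-3.7, -1.1, 11.4]
finger_gap: 0.0516
grasp_force: 20.0
```

Request:
apply_moves(deltas=[{"angular":[0,0,0],"linear":[0,0,-0.006],"fingers":0.45},{"angular":[0,0,0],"linear":[0,0,-0.006],"fingers":0.45},{"angular":[0,0,0],"linear":[0,0,-0.006],"fingers":0.45},{"angular":[0,0,0],"linear":[0,0,-0.006],"fingers":0.45},{"angular":[0,0,0],"linear":[0,0,-0.1],"fingers":0.45},{"angular":[0,0,0],"linear":[0,0,-0.25],"fingers":0.45},{"angular":[0,0,0],"linear":[0,0,-0.4],"fingers":0.45},{"angular":[0,0,0],"linear":[0,0,-0.55],"fingers":0.45},{"angular":[0,0,0],"linear":[-1,0.32,-0.55],"fingers":0},{"angular":[0,0,0],"linear":[-1,0.32,-0.55],"fingers":0},{"angular":[0,0,0],"linear":[-1,0.32,-0.55],"fingers":0},{"angular":[0,0,0],"linear":[-1,0.32,-0.55],"fingers":0},{"angular":[0,0,0],"linear":[-1,0.32,-0.55],"fingers":0},{"angular":[0,0,0],"linear":[-1,0.32,-0.55],"fingers":0},{"angular":[0,0,0],"linear":[-1,0.32,-0.55],"fingers":0},{"angular":[0,0,0],"linear":[-1,0.32,-0.55],"fingers":0},{"angular":[0,0,0],"linear":[-1,0.32,-0.55],"fingers":0},{"angular":[0,0,0],"linear":[-1,0.32,-0.55],"fingers":0}])

```text
t: 43.05
tcp_pos: [0.6474, -0.1696, 0.1969]
eef_rot: [[-0.089, 0.996, -0.0], [0.996, 0.089, 0.002], [0.002, -0.0, -1.0]]
ft_force: [0.2, 0.1, -0.3]
finger_gap: 0.0467
grasp_force: 0.0
```

```bash
python3 st.py .6505 -.1833 .098; python3 lids.py; python3 look.py w6 bar_grip,fresh0; python3 - <<'E'
from h import *
a=get('scene')['img']; b=cv2.imread('pics/w6.png')
im=np.hstack([cv2.resize(b,(400,300)),cv2.resize(a[150:360,180:460],(400,300))]); cv2.imwrite('pics/c6.png',im)
E
```

```text
[ 0.64735112 -0.16956956  0.19692784] 0.046704264771006004 [ 0.16430466  0.13718439 -0.2540591 ]
[ 0.64740519 -0.16925708  0.19721664]
([-0.0578, 0.0073, 0.3968], [-0.0, -0.0006, 0.0011])
[ 0.6474 -0.1693  0.1972] 0.046612893462354504
top turq [270. 272.] [408.9 120. ] r 26.7
wrist white [553. 374.] [ 956.2 -333.6] r 27.6
371.64829954431775 315.4992127211169 237.7066224251662 cam [ 0.641  -0.0989  0.363 ]
bar_grip 0.72 [317.2 259.6] [ 0.6495 -0.1825  0.113 ]
fresh0 0.72 [226.8  27.9] [0.543  0.0087 0.    ]
fresh0 0.66 [225.   97.1] [ 0.5486 -0.0632 -0.    ]
fresh0 0.65 [228.8 165.6] [ 0.5574 -0.1313  0.    ]
```

View pics/c6.png

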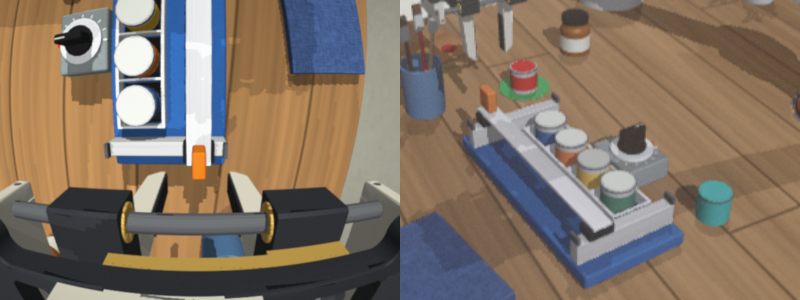

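All four tins sit upright in their cells, the red tin stands on the mat, and the knob is at zero. Now to grip the bar and close it.

Request:
apply_moves(deltas=[{"angular":[0,0,0],"linear":[-0.056,0.007,0],"fingers":0},{"angular":[0,0,0],"linear":[-0.056,0.007,0.12],"fingers":0},{"angular":[0,0,0],"linear":[-0.056,0.007,0.25],"fingers":0},{"angular":[0,0,0],"linear":[-0.056,0.007,0.35],"fingers":0},{"angular":[0,0,0],"linear":[-0.056,0.007,0.395],"fingers":0},{"angular":[0,0,0],"linear":[-0.056,0.007,0.395],"fingers":0},{"angular":[0,0,0],"linear":[-0.056,0.007,0.395],"fingers":-1},{"angular":[0,0,0],"linear":[-0.056,0.007,0.395],"fingers":-1},{"angular":[0,0,0],"linear":[-0.056,0.007,0.395],"fingers":-1},{"angular":[0,0,0],"linear":[-0.056,0.007,0.395],"fingers":-1},{"angular":[0,0,0],"linear":[-0.056,0.007,0.395],"fingers":-1},{"angular":[0,0,0],"linear":[-0.056,0.007,0.395],"fingers":-1},{"angular":[0,0,0],"linear":[-0.056,0.007,0.395],"fingers":-1}], force=25)

```text
t: 44.48
tcp_pos: [0.6508, -0.1865, 0.0994]
eef_rot: [[-0.086, 0.996, 0.001], [0.996, 0.086, -0.001], [-0.001, 0.001, -1.0]]
ft_force: [-1.7, -0.1, 5.0]
finger_gap: 0.0158
grasp_force: 25.0
```

Request:
apply_moves(deltas=[{"angular":[0,0,0],"linear":[0,-0.04,0],"fingers":-1},{"angular":[0,0,0],"linear":[0,-0.09,0],"fingers":-1},{"angular":[0,0,0],"linear":[0,-0.14,0],"fingers":-1},{"angular":[0,0,0],"linear":[0,-0.19,0],"fingers":-1},{"angular":[0,0,0],"linear":[0,-0.24,0],"fingers":-1},{"angular":[0,0,0],"linear":[0,-0.28,0],"fingers":-1},{"angular":[0,0,0],"linear":[0,-0.3,0],"fingers":-1},{"angular":[0,0,0],"linear":[0,-0.315,0],"fingers":-1},{"angular":[0,0,0],"linear":[0,-0.325,0],"fingers":-1},{"angular":[0,0,0],"linear":[0,-0.335,0],"fingers":-1},{"angular":[0,0,0],"linear":[0,-0.335,0],"fingers":-1},{"angular":[0,0,0],"linear":[0,-0.335,0],"fingers":-1}])

```text
t: 45.48
tcp_pos: [0.5711, -0.1937, 0.0993]
eef_rot: [[-0.085, 0.996, 0.008], [0.996, 0.085, -0.0], [-0.001, 0.008, -1.0]]
ft_force: [6.1, -1.3, 3.1]
finger_gap: 0.0157
grasp_force: 25.1
```

Request:
apply_moves(deltas=[{"angular":[0,0,0],"linear":[0,-0.01,0],"fingers":-1},{"angular":[0,0,0],"linear":[0,-0.016,0],"fingers":-1},{"angular":[0,0,0],"linear":[0,-0.016,0],"fingers":-1},{"angular":[0,0,0],"linear":[0,-0.016,0],"fingers":-1}])

```text
t: 45.82
tcp_pos: [0.5711, -0.1936, 0.0993]
eef_rot: [[-0.086, 0.996, 0.017], [0.996, 0.086, 0.001], [-0.001, 0.017, -1.0]]
ft_force: [13.5, -1.0, -4.1]
finger_gap: 0.0157
grasp_force: 25.1
```

That is the end stop: the force rose with no motion after exactly 80 mm of travel. I'll relax, release and retreat.

Request:
apply_moves(deltas=[{"angular":[0,0,0],"linear":[0,0.015,0],"fingers":-1},{"angular":[0,0,0],"linear":[0,0.022,0],"fingers":-1},{"angular":[0,0,0],"linear":[0,0.024,0],"fingers":-1},{"angular":[0,0,0],"linear":[0,0.024,0],"fingers":0},{"angular":[0,0,0],"linear":[0,0.024,0],"fingers":0},{"angular":[0,0,0],"linear":[0,0.024,0],"fingers":0},{"angular":[0,0,0],"linear":[0,0.024,0],"fingers":0},{"angular":[0,0,0],"linear":[0,0.024,0],"fingers":0},{"angular":[0,0,0],"linear":[0,0.024,-0.1],"fingers":0},{"angular":[0,0,0],"linear":[0,0.024,-0.25],"fingers":0},{"angular":[0,0,0],"linear":[0,0.024,-0.4],"fingers":0},{"angular":[0,0,0],"linear":[0,0.024,-0.6],"fingers":0},{"angular":[0,0,0],"linear":[0,-0.3,-0.7],"fingers":0},{"angular":[0,0,0],"linear":[0,-0.45,-0.7],"fingers":0},{"angular":[0,0,0],"linear":[0,-0.45,-0.7],"fingers":0},{"angular":[0,0,0],"linear":[0,-0.45,-0.7],"fingers":0}])

```text
t: 47.15
tcp_pos: [0.444, -0.2052, 0.2738]
eef_rot: [[-0.081, 0.997, -0.007], [0.997, 0.081, -0.004], [-0.004, -0.007, -1.0]]
ft_force: [0.3, -0.3, 0.5]
finger_gap: 0.0461
grasp_force: 0.0
```

```bash
python3 - <<'E'
from h import *
p=get('top'); a=get('scene')['img']; w=get('wrist')['img']
im=np.zeros((600,800,3),np.uint8)
im[:300,:400]=cv2.resize(p['img'][130:310,200:440],(400,300)); im[:300,400:]=cv2.resize(a[150:360,180:460],(400,300)); im[300:,:400]=cv2.resize(w,(400,300)); im[300:,400:]=cv2.resize(a,(400,300))
cv2.imwrite('pics/f.png',im)
for d in optics.spot_point(p,'bar_grip')[:1]:
    X=onz(p,px(p,d['position']),.113)[:2]; print(X, R.from_euler('z',.087).as_matrix()[:2,:2].T@(X-[.556,-.028]))
E
```

```text
[ 0.56675933 -0.18054329] [-0.00253589 -0.15290123]
```

View pics/f.png

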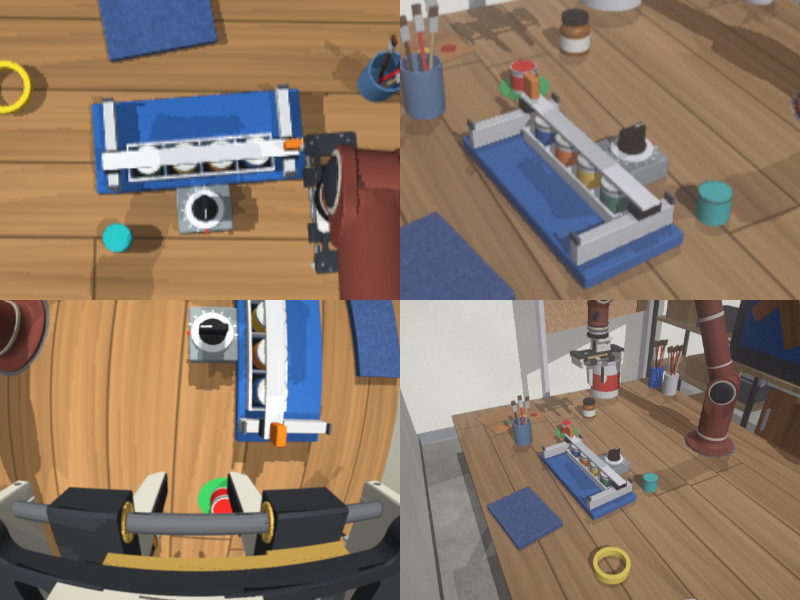

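```bash
python3 - <<'E'
from h import *
p=get('scene'); h=cv2.cvtColor(p['img'],cv2.COLOR_BGR2HSV)
for d in optics.spot_point(p,'mixed3')[:5]: print(d['confidence'],px(p,d['position']),onz(p,px(p,d['position']),.002))
print(proj(p,np.array([.516,-.357,.05])),proj(p,np.array([.516,-.357,.002])))
u,v=290-25,185
cv2.imwrite('pics/m.png',cv2.resize(p['img'][170:240,230:320],None,fx=7,fy=7,interpolation=cv2.INTER_CUBIC))
E
```

```text
0.8 [395.072 295.824] [0.40588642 0.10968342 0.002     ]
0.71 [269.696 208.8  ] [ 0.50215293 -0.36141903  0.002     ]
0.36 [307.072 275.616] [ 0.54779118 -0.04341256  0.002     ]
[265.17560994 195.64551397] [265.80630568 210.63634202]
```

View pics/m.png

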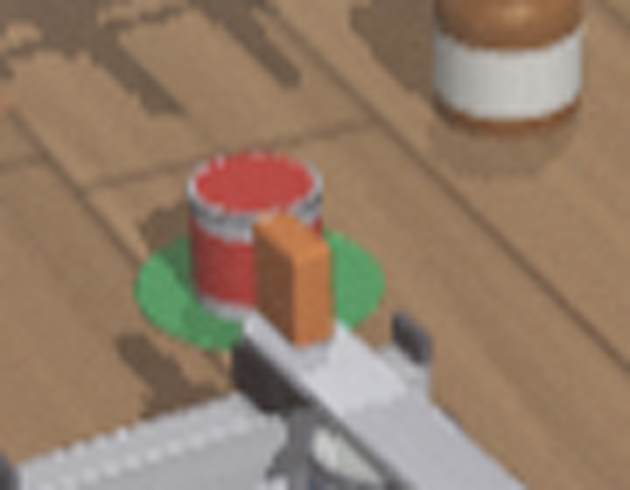

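The crop shows the red tin upright and wholly inside the green mat, with lid centre at (255,185) and mat centre at (260,285). Everything is in place, so I'm handing in.

```bash
python3 -c "
from bench import finish_job
print(finish_job())"
```

```text
the job is handed in; nothing more can be done
None
```

The shaker is changed over and handed in: timer at its zero stop, red tin wholly on the green mat, all four fresh tins upright in their own cells, and the bar locked over them.

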